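# Tighten the plate drainer's clamp screw with the hex key

### The job

The plate drainer's rail is loose in its foot. Take the hex key out of its stand, feel for the hexagon socket sunk in the bottom of the foot's round bore, seat the key fully and turn it clockwise, taking fresh grips, until the clamp screw comes up against its stop. Let go and leave the key standing fully home in the screw, and do not push the other things on the worktop about.

Things in the scene. Friction and masses are not known exactly. Their poses are not given: they have to be found in the camera images.
- rack_foot: Fixed aluminium foot of the plate drainer on the worktop; origin on the worktop under the centre of the round bore. Housing 88x88 mm, top 60 mm above the worktop, with a vertical bore 50 mm wide that goes down to 35 mm above the worktop. In the foot's frame the round rail with its plate prongs (up to 130 mm high) runs along y, 84 mm behind the bore (+x), from y = -130 to +130 mm; nothing stands over the bore. Yaw up to 0.35 rad either way.
- bore_floor (a point): Centre of the bore's floor, 35 mm above the worktop. The screw's dark head fills the floor, its face level with it. The head floats: its socket lies up to 6 mm off this point in the foot's x and up to 6 mm in its y, and is turned to any angle; neither is measured, so it has to be felt for (or seen). The socket is a hexagon 18.4 mm across flats, 22 mm deep, straight-sided, and does not shift during the work.
- clamp_screw (a joint): How far the clamp screw has been turned clockwise (seen from above), rad; 0 to 0.7 at the start, hard stop at 3.4 (tight). It turns stiffly (about 0.12 N m) and stays where it is left; it does not move up or down. As it turns, the small dark jaw block over the rail comes down 2.2 mm per rad and meets the rail at the stop.
- key_grip (a point): Centre of the hex key's plain grey grip, a square block 30x30 mm and 40 mm tall with flat sides along this point's x and y; z points up the key. The key stands upright and loose in its stand, total length 116 mm, mass about 0.16 kg. The grip's underside is 75 mm above the tip. It may be gripped by either pair of sides, so a fresh grip is possible every quarter turn.
- key_tip (a point): Lower end of the key, on its axis, 95 mm below key_grip. The shaft from the tip up: a round pilot 10 mm in diameter and 5 mm long, a bevelled hexagon widening from 5 to 12 mm above the tip (it starts to catch on the socket's mouth at about 10 mm unless the hexagons are in line within some 9 degrees), then a hexagon 17 mm across flats as far as 75 mm; one pair of flats faces +x and -x of the key. Fully home, the tip is 22 mm below bore_floor.
- key_stand: Fixed white block, 66x66 mm foot, 46 mm high, origin on the worktop under its centre. The key stands in its round hole (22 mm wide, floor 6 mm above the worktop).
- white_mug: White mug, 88x116x96 mm, standing at the front left; a bystander to be left where it stands. Origin at the centre of its underside.
- teaspoon: Teaspoon, 137 mm long, lying in front of the foot; a bystander to be left where it stands. Origin at the centre of its underside.
- sink_plug: Flat round dark sink plug, 45x12 mm, between foot and key stand; a bystander to be left where it stands. Origin at the centre of its underside.
- squeezer: Citrus squeezer, 66x66x45 mm, at the front right; a bystander to be left where it stands. Origin at the centre of its underside.
- low_glass: Low drinking glass, 72 mm wide, 98 mm tall, behind the foot on the left; a bystander to be left where it stands. Origin at the centre of its underside.
- dark_mug: Dark mug, 98x133x112 mm, behind the foot on the right; a bystander to be left where it stands. Origin at the centre of its underside.
Mind the look-alikes: they are no part of the job. Leave any green look-alike of the part that bears key_grip alone.

How it is judged:
On the way, in this order (a step that is already met when the one before it is completed fails the run):
1. the key is seated in the screw's socket, before the screw has been turned far (z of key_tip in the frame of bore_floor below -0.017 m and horizontal distance between key_tip and bore_floor below 0.013 m), for 0.2 s.
2. the screw is turned past half with the key in it (value of joint clamp_screw above 2 rad and z of key_tip in the frame of bore_floor below -0.015 m), for 0.1 s.
At the end, for the whole second after the job is handed in: The clamp screw is within 0.2 rad of its stop (joint above 3.2), the key is at rest, upright within 8 degrees, and stands in the screw with its tip at least 18 mm below the bore's floor (value of joint clamp_screw above 3.2 rad and z of key_tip in the frame of bore_floor below -0.018 m and horizontal distance between key_tip and bore_floor below 0.013 m and angle between key_grip's own z axis and vertical below 0.14 rad and linear speed of key below 0.02 m/s); the robot touches nothing.
It fails at once if a bystander (mug, teaspoon, plug, squeezer or glass) is pushed more than 25 mm (distance of any of white_mug, teaspoon, sink_plug, squeezer, low_glass, dark_mug from where it was at the start of the episode above 0.025 m).
It also fails if it takes over 72 s, if anything falls off the work surface, if the arm or the gripper's body presses on something with over 40 N, if the wrist force passes 120 N, or if a joint passes its speed limit or range.

### The arm

A 7-joint arm with a two-finger parallel gripper is mounted at the origin on a cart in front of the work surface, level with it; the furniture and walls round the work are solid. World frame = base frame: x ahead of the robot, y to its left, z up, the work surface at z = 0. Lengths are in m, angles in rad, forces in N, time in s.
With the tool pointing down it reaches from about 0.425 to 0.875 m from the base axis. Payload 8.4 kg.
Tool frame: the origin (TCP) lies at the very end of the fingers, on their centre line; the grasp point (between the pads) lies 19 mm behind it; y points along the fingers, z is the direction in which the jaws open and shut, and the axes are right-handed (so a half turn about y gives the same grasp; the last joint's range is limited). The gripper opens to 87 mm and grips with 3 to 60 N. Pads are 19 mm wide; open, the fingers measure 117 mm over their backs; the gripper's body (75 mm by 190 mm) begins 51 mm behind the grasp point.
Start: joints at [-1.384, 0.333, 0.04, 1.465, -0.013, 1.343, -0.059], TCP at [0.183, 0.624, 0.223] pointing down, gripper open.
Joint ranges: [-2.58, 2.58], [-0.38, 2.09], [-1.3, 1.39], [0.25, 2.4], [-1.5, 4.64], [0.08, 2.09], [-2.65, 2.65]. Speed limits (rad/s): [2.22, 2.22, 2.79, 2.79, 3.14, 3.14, 3.14].

### API

Orientations are given as a 3x3 rotation matrix whose columns are the frame's x, y, z axes.
In Python, from cell import r gives the robot as it stands.
- The arm moves only by the tool arm_command, never from a script. Its argument "targets" is a list of rows, each a list of 4 numbers: the shift along the tool's x, y, z in cm, then the turn about the tool's y in rad. In form: [[x, y, z, spin], ...]. A call has exactly 10 rows; each row shifts and turns the pose as measured when the row begins, along the tool's axes as they then stand; what a row does not reach is not made up. A row lasts 1/12 s, in which the tool goes at most 41.7 mm and 7.16 degrees, less where a joint would pass 70% of its speed; a pose out of reach is approached as far as the arm can. A call is refused whole if a number of a shift passes 4.17 or a number of a turn 0.125, either way. A call with a gripper value outside its range is refused whole. "fingers" is the finger opening in cm, from 0 to 8.7, set as the call begins (left out, the last holds). The fingers move at their own pace and stop on an object; "grip_force" is the grip in N (left out, the last holds). Time passes only in rows, so rows that do not move let the fingers close, or fill a call up. It gives the time, the measured TCP pose, the force and the opening at its end, in the units of the state.
- r.state(): the state, without advancing time (a new reading comes with each control period).
- r.grab_frame(name): name is "scene" or "top" or "wrist"; returns the picture (384x512x3 uint8, red, green, blue); there is no depth.
- r.calibration(name): a dict with "K" (3x3 intrinsics, pixels), "extrinsics" (4x4, takes a point from camera to world coordinates); the wrist camera has in their place "mount" (4x4, takes a point from camera to tool coordinates, whose origin is the TCP and whose axes are the tool frame's). Camera axes: x right, y up, looking along -z (the intrinsics and any distortion apply to the point x, -y, -z); pixel columns grow to the right and rows downward; lengths in m; the calibration is good to about 2 mm. The wrist camera is an equidistant fisheye: a pixel r from the principal point sees the ray r / f radians off the axis. A picture is of the moment at which its call begins: read the wrist's pose just before it. calibration takes no time and is no camera call.
- r.job_done(): hands the job in, once; it reports no verdict.
Trained networks look in the newest picture that a camera, given by its name, has taken for a name from the list of things; names that differ only in an ending like _2 or _b are one class to them, and where a whole thing is asked for, a point or a joint stands for the part that bears it (a point fixed in the world has none). Each returns a list of dicts, best first, with "score" (0 to 1); they miss things now and then, are a little off and sometimes report something else, mostly with a low value. They report only what shows in the picture. A call takes as long as a camera call. They do not tell look-alikes from the thing itself.
- r.silhouettes(camera, label): "mask" (384x512 bool, what is visible of it) and "uv" ([column, row] in pixels, amid what is visible of it).
The state is a dict: "time_s": time; "qpos": joint angles; "joint_vel": joint speeds; "tau": joint torques, N m; "eef_pos": TCP position; "tcp_rot": TCP orientation; "wrist_force": force on the tool from outside, world axes, zero at the start; "moment": the same for the moment, N m; "width": finger opening in m.
Only numpy, scipy, OpenCV 4.12 (cv2) and the standard library are available. Lean on these libraries where they do the work, as an engineer would, in place of code of your own. Each camera call takes 0.05 s, during which the arm holds its last target.

## Working session

There is one attempt and no reset: what is moved stays moved. The work goes in short steps, Python scripts to look and compute and a tool call to move; the robot and the scene stay as the last step left them, time stands still between calls to the robot, and variables do not carry over. Pictures are saved under pics/ and viewed, and the job is handed in when it is done.

Besides the shell and the picture viewer there is one more tool, called after ">>>" as name([rows], argument=value, ...), one row to a line, values as JSON. arm_command: Moves the arm, as the interface text tells. Its arguments: {"type":"object","properties":{"targets":{"type":"array","items":{"type":"array","items":{"type":"number"}}},"fingers":{"type":"number"},"grip_force":{"type":"number"}},"required":["targets"]}

```bash
ls; mkdir -p pics; python3 - <<'E'
from cell import r
import cv2
s=r.state(); print({k:(v if not hasattr(v,'round') else v.round(3)) if not isinstance(v,(list,)) else v for k,v in s.items()})
for n in ["scene","top","wrist"]:
    im=r.grab_frame(n); cv2.imwrite(f"pics/{n}0.png",im[:,:,::-1]); print(n,r.calibration(n))
E
```

```text
pics
{'time_s': 0.0, 'qpos': array([-1.384,  0.334,  0.04 ,  1.466, -0.013,  1.343, -0.058]), 'joint_vel': array([ 0.001, -0.   , -0.   , -0.002, -0.002,  0.002,  0.001]), 'tau': array([-1.0000e-03, -6.5638e+01,  1.3340e+00, -4.0378e+01, -6.0000e-02,
        4.5000e-02,  0.0000e+00]), 'eef_pos': array([0.183, 0.623, 0.222]), 'tcp_rot': array([[ 0.959, -0.   ,  0.282],
       [-0.282, -0.002,  0.959],
       [ 0.   , -1.   , -0.002]]), 'wrist_force': array([-0.156, -0.387, -0.172]), 'moment': array([ 0.011,  0.052, -0.014]), 'width': 0.0870400905968242}
scene {'K': array([[389.52557193,   0.        , 264.13936916],
       [  0.        , 389.52557193, 193.51624757],
       [  0.        ,   0.        ,   1.        ]]), 'extrinsics': array([[ 0.51757672,  0.49816512, -0.69566217, -0.31682699],
       [-0.85560216,  0.3086455 , -0.41555132, -0.60196135],
       [ 0.00769982,  0.81028974,  0.58597888,  0.81792425],
       [ 0.        ,  0.        ,  0.        ,  1.        ]])}
top {'K': array([[434.55344966,   0.        , 249.35022267],
       [  0.        , 434.55344966, 190.92846035],
       [  0.        ,   0.        ,   1.        ]]), 'extrinsics': array([[ 0.02251517,  0.99820625, -0.05547379,  0.50741851],
       [-0.9995599 ,  0.02140425, -0.02053952, -0.10056956],
       [-0.0193153 ,  0.05591182,  0.99824886,  1.2525686 ],
       [ 0.        ,  0.        ,  0.        ,  1.        ]])}
wrist {'K': array([[297.31863964,   0.        , 256.21659192],
       [  0.        , 297.31863964, 192.03097259],
       [  0.        ,   0.        ,   1.        ]]), 'mount': array([[-6.42239575e-04, -9.59057527e-01, -2.83210606e-01,
        -7.83747553e-02],
       [-5.05128665e-04,  2.83210939e-01, -9.59057511e-01,
        -1.60822443e-01],
       [ 9.99999666e-01, -4.72886892e-04, -6.66336721e-04,
        -7.39965145e-04],
       [ 0.00000000e+00,  0.00000000e+00,  0.00000000e+00,
         1.00000000e+00]])}
```

View pics/scene0.png

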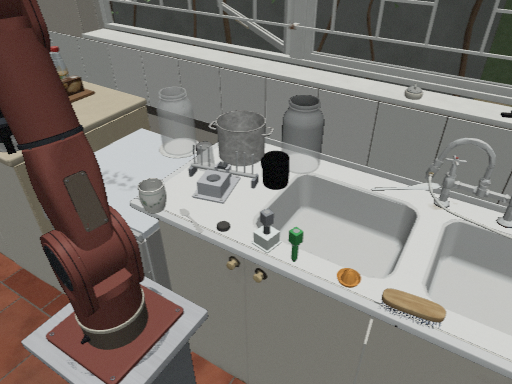

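View pics/top0.png

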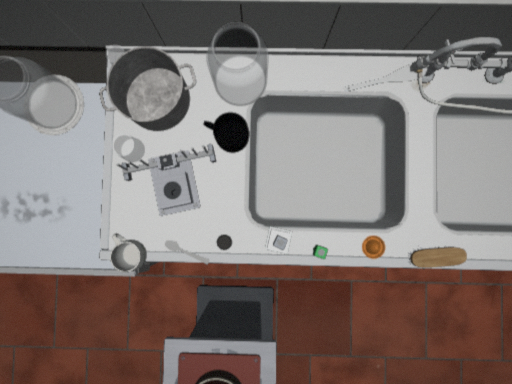

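View pics/wrist0.png

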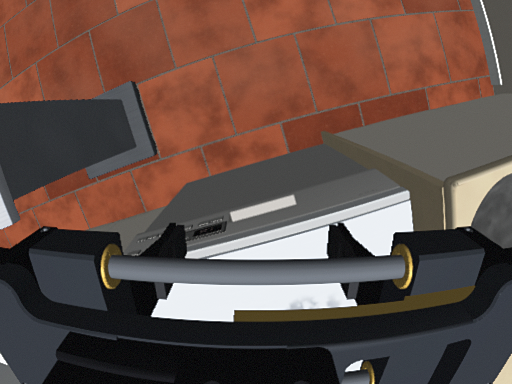

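The foot shows at about (172,188) in the top view and the grey key in its stand at (280,241). The green look-alike is at (320,252). The mug is at (128,256), the plug at (224,242) and the spoon at (187,252).

```bash
cat > h.py <<'E'
from cell import r
import numpy as np, cv2
def cam(n): 
    c=r.calibration(n); return c["K"],c.get("extrinsics")
def proj(n,p):
    K,E=cam(n); q=np.linalg.inv(E)@np.append(p,1); q=q[:3]*[1,-1,-1]; u=K@q; return u[:2]/u[2]
def ray(n,uv):
    K,E=cam(n); d=np.linalg.inv(K)@np.array([uv[0],uv[1],1.]); d=E[:3,:3]@(d*[1,-1,-1]); return E[:3,3],d
def unp(n,uv,z):
    o,d=ray(n,uv); return o+d*(z-o[2])/d[2]
def wray(uv,s):
    c=r.calibration("wrist");K=c["K"];M=c["mount"]
    x=(uv[0]-K[0,2]);y=(uv[1]-K[1,2]);rr=np.hypot(x,y);th=rr/K[0,0]
    d=np.array([np.sin(th)*x/rr,-np.sin(th)*y/rr,-np.cos(th)])
    R=np.array(s["tcp_rot"]);p=np.array(s["eef_pos"])
    return p+R@M[:3,3],R@M[:3,:3]@d
def wunp(uv,s,z):
    o,d=wray(uv,s); return o+d*(z-o[2])/d[2]
def wproj(p,s):
    c=r.calibration("wrist");K=c["K"];M=c["mount"]
    R=np.array(s["tcp_rot"]);t=R.T@(np.asarray(p)-np.array(s["eef_pos"]))
    q=M[:3,:3].T@(t-M[:3,3]); x,y,z=q[0],-q[1],-q[2]
    rr=np.hypot(x,y);th=np.arctan2(rr,z)
    return np.array([K[0,2]+K[0,0]*th*x/rr,K[1,2]+K[0,0]*th*y/rr])
E
python3 - <<'E'
from h import *
im={}
for n in ["scene","top"]:
    im[n]=r.grab_frame(n)
    for l in ["rack_foot","key_grip","key_stand","white_mug","teaspoon","sink_plug","squeezer","low_glass","dark_mug"]:
        for d in r.silhouettes(n,l)[:3]:
            m=d["mask"]; rr=cv2.minAreaRect(np.argwhere(m)[:,::-1].astype(np.float32))
            print(n,l,round(d["score"],2),np.round(d["uv"],1),m.sum(),np.round(rr[0]),np.round(rr[1]),round(rr[2]),unp(n,d["uv"],0.).round(3))
t=im["top"]
a=cv2.resize(t[145:225,115:215],None,fx=7,fy=7,interpolation=cv2.INTER_CUBIC)
b=cv2.resize(t[210:270,210:340],None,fx=6,fy=6,interpolation=cv2.INTER_CUBIC)
cv2.imwrite("pics/a1.png",a[:,:,::-1]);cv2.imwrite("pics/b1.png",b[:,:,::-1])
c=cv2.resize(im["scene"][130:270,130:330],None,fx=4,fy=4,interpolation=cv2.INTER_CUBIC);cv2.imwrite("pics/c1.png",c[:,:,::-1])
E
```

```text
scene rack_foot 0.79 [217.2 180.9] 1565 [223. 177.] [69. 51.] 8 [0.631 0.169 0.   ]
scene key_grip 0.76 [295.6 241. ] 318 [295. 244.] [33. 14.] 90 [ 0.492 -0.233  0.   ]
scene key_grip 0.7 [264.7 220.5] 266 [267. 221.] [26. 12.] 90 [ 0.526 -0.101 -0.   ]
scene key_stand 0.74 [267.8 239.6] 502 [267. 238.] [27. 25.] 34 [ 0.453 -0.157  0.   ]
scene white_mug 0.7 [150.9 194.4] 762 [152. 195.] [34. 26.] 90 [0.437 0.318 0.   ]
scene white_mug 0.28 [267.6 218.1] 226 [266. 221.] [12. 24.] 8 [ 0.542 -0.103  0.   ]
scene teaspoon 0.53 [191.9 218.7] 153 [192. 220.] [31.  7.] 45 [0.409 0.107 0.   ]
scene sink_plug 0.7 [225.6 225.8] 131 [224. 226.] [11. 13.] 90 [ 0.438 -0.008 -0.   ]
scene squeezer 0.88 [351.5 277.2] 393 [349. 278.] [19. 24.] 90 [ 0.443 -0.432  0.   ]
scene low_glass 0.55 [205.6 150.3] 366 [205. 155.] [29. 17.] 85 [0.79  0.349 0.   ]
scene dark_mug 0.8 [277.2 172.2] 1006 [276. 170.] [39. 29.] 90 [0.802 0.008 0.   ]
top rack_foot 0.74 [172.  177.1] 2581 [172. 182.] [59. 95.] 78 [0.612 0.151 0.   ]
top key_grip 0.54 [321.  248.1] 168 [320. 252.] [13. 14.] 90 [ 0.418 -0.283  0.   ]
top key_grip 0.48 [283.3 243. ] 134 [280. 242.] [12. 11.] 27 [ 0.43  -0.175  0.   ]
top key_stand 0.86 [279.3 235.1] 444 [278. 239.] [24. 24.] 11 [ 0.452 -0.164  0.   ]
top white_mug 0.7 [175.1 189.3] 195 [173. 190.] [15. 14.] 90 [0.577 0.14  0.   ]
top white_mug 0.58 [125.7 254.4] 1051 [128. 253.] [36. 37.] 9 [0.386 0.277 0.   ]
top teaspoon 0.65 [181.1 251.2] 211 [187. 252.] [47.  8.] 26 [0.399 0.117 0.   ]
top sink_plug 0.74 [178.6 248.1] 255 [186. 252.] [47. 10.] 27 [0.408 0.125 0.   ]
top sink_plug 0.66 [225.7 239.2] 198 [224. 242.] [15. 14.] 90 [ 0.437 -0.01   0.   ]
top squeezer 0.75 [373.6 247. ] 458 [374. 246.] [23. 23.] 90 [ 0.425 -0.433  0.   ]
top low_glass 0.79 [127.7 147.3] 687 [128. 147.] [34. 24.] 27 [0.697 0.283 0.   ]
top dark_mug 0.87 [229.6 131.2] 1256 [230. 130.] [45. 36.] 55 [ 0.75  -0.013  0.   ]
```

View pics/a1.png

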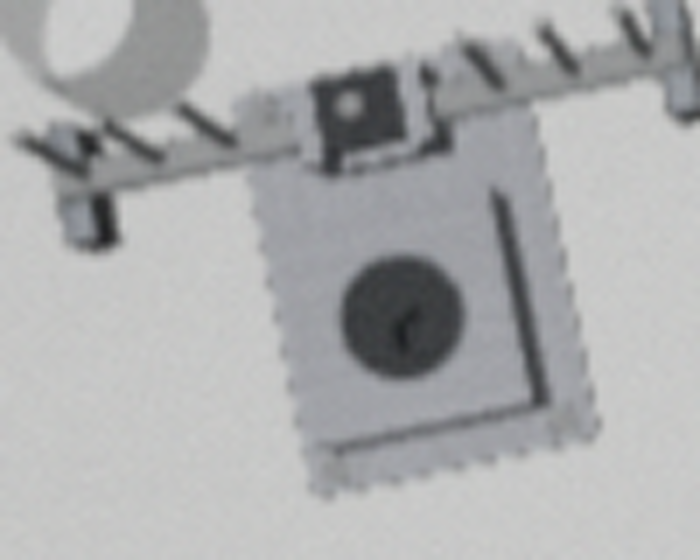

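View pics/b1.png

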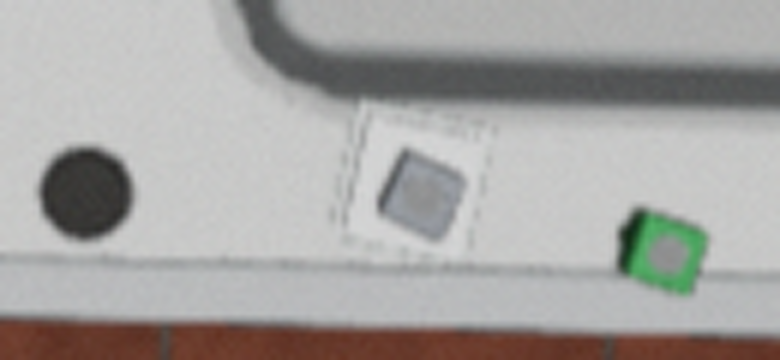

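View pics/c1.png

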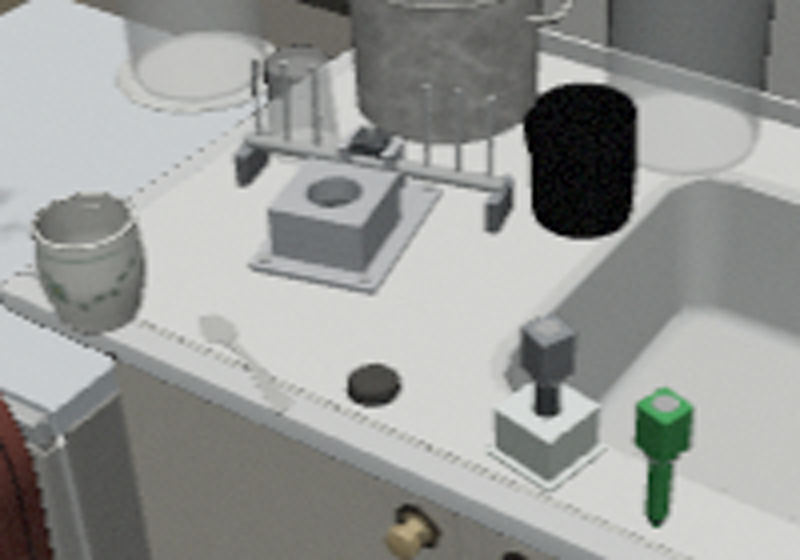

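```bash
python3 - <<'E'
from h import *
def A(u,v):return (115+u/7-.43,145+v/7-.43)
def B(u,v):return (210+u/6-.42,210+v/6-.42)
print("bore",unp("top",A(402,317),.06))
# rail along y: rail points left/right ends
l=unp("top",A(90,180),.06);rr=unp("top",A(650,75),.06);d=l-rr;print("foot yaw(y axis)",np.arctan2(d[1],d[0])-np.pi/2)
# plate edges
print("key top",unp("top",B(428,195),.122), unp("top",B(418,175),.0))
for p,q in [((408,152),(466,183)),((383,214),(441,241)),((408,152),(383,214)),((466,183),(441,241))]:
    a=unp("top",B(*p),.122);b=unp("top",B(*q),.122);dd=b-a;print(np.linalg.norm(dd),np.degrees(np.arctan2(dd[1],dd[0]))%90)
print("scene bore", unp("scene",(130+334/4,130+192/4),.06),"key", unp("scene",(130+546/4,130+328/4),.122))
E
```

```text
bore [0.57207846 0.13744312 0.06      ]
foot yaw(y axis) 0.20621198310489097
key top [ 0.43956607 -0.16189538  0.122     ] [ 0.44163516 -0.163568    0.        ]
0.028237272754412467 63.23129661294405
0.027447029792818278 66.45786413397394
0.028745354821688923 69.09826884830537
0.027131690237336744 67.6801300007368
scene bore [0.56887456 0.13461128 0.06      ] key [ 0.43569329 -0.16089909  0.122     ]
```

```bash
cat >> h.py <<'E'
def psi(s): R=np.array(s["tcp_rot"]); return np.arctan2(R[1,0],R[0,0])
def plan(tgt,yaw=None,n=10,vmax=4.0,s=None):
    """rows (n) from state to tgt; prints"""
    s=s or r.state(); p=np.array(s["eef_pos"]);a=psi(s)
    rows=[]
    yaw=a if yaw is None else yaw
    for i in range(n):
        d=np.asarray(tgt)-p; k=max(1,n-i); L=np.linalg.norm(d)*100
        step=d/max(k,L/vmax) if L>0 else d
        da=(yaw-a+np.pi)%(2*np.pi)-np.pi; sp=np.clip(-da/k,-.12,.12)
        x=np.array([np.cos(a),np.sin(a),0]);z=np.array([-np.sin(a),np.cos(a),0]);y=np.array([0,0,-1.])
        row=[round(float(step@x)*100,2),round(float(step@y)*100,2),round(float(step@z)*100,2),round(float(sp),3)]
        rows.append(row); p=p+(row[0]*x+row[1]*y+row[2]*z)/100; a-=row[3]
    print(rows); print("end",p.round(4),round(a,3)); 
def st():
    s=r.state();print("t",round(s["time_s"],2),"tcp",np.round(s["eef_pos"],4),"psi",round(psi(s),3),"q",np.round(s["qpos"],2),"F",np.round(s["wrist_force"],1),"M",np.round(s["moment"],2),"w",round(s["width"],4));return s
E
python3 - <<'E'
from h import *
st(); plan((0.555,0.06,0.2),np.radians(-72),n=20)
E
```

```text
t 1.15 tcp [0.1833 0.6236 0.2225] psi -0.286 q [-1.38  0.33  0.04  1.47 -0.01  1.34 -0.06] F [ 0.2  0.4 -0. ] M [ 0.05  0.03 -0.  ] w 0.087
[[2.58, 0.11, -2.18, 0.049], [2.68, 0.11, -2.05, 0.049], [2.78, 0.11, -1.92, 0.048], [2.87, 0.11, -1.78, 0.049], [2.95, 0.11, -1.64, 0.048], [3.03, 0.11, -1.5, 0.049], [3.1, 0.11, -1.34, 0.048], [3.16, 0.11, -1.19, 0.049], [3.21, 0.11, -1.04, 0.048], [3.26, 0.11, -0.88, 0.049], [3.3, 0.12, -0.72, 0.048], [3.33, 0.11, -0.57, 0.049], [3.35, 0.12, -0.4, 0.048], [3.37, 0.11, -0.24, 0.049], [3.37, 0.12, -0.07, 0.048], [3.37, 0.11, 0.09, 0.049], [3.37, 0.12, 0.25, 0.048], [3.35, 0.11, 0.41, 0.049], [3.32, 0.12, 0.58, 0.048], [3.29, 0.11, 0.73, 0.049]]
end [0.555 0.06  0.2  ] -1.257
```

>>> arm_command([
  [2.6, 0, -2.2, 0.05],
  [2.7, 0, -2.0, 0.05],
  [2.8, 0, -1.9, 0.05],
  [2.9, 0, -1.8, 0.05],
  [2.9, 0, -1.6, 0.05],
  [3.0, 0, -1.5, 0.05],
  [3.1, 0, -1.3, 0.05],
  [3.2, 0, -1.2, 0.05],
  [3.2, 0, -1.0, 0.05],
  [3.2, 0, -0.9, 0.05],
], fingers=4)

```text
time_s: 1.98
eef_pos: [0.3669, 0.3357, 0.2205]
tcp_rot: [[0.701, -0.003, 0.713], [-0.713, 0.004, 0.701], [-0.005, -1.0, 0.0]]
wrist_force: [0.0, -0.1, -0.3]
width: 0.0408
```

```bash
python3 - <<'E'
from h import *
st(); plan((0.555,0.06,0.15),np.radians(-72),n=10)
E
```

```text
t 1.98 tcp [0.3669 0.3357 0.2205] psi -0.794 q [-1.1   0.01  0.27  1.84 -0.01  1.28 -0.04] F [ 0.  -0.1 -0.3] M [-0.01 -0.02  0.04] w 0.0408
[[3.28, 0.7, -0.59, 0.046], [3.31, 0.71, -0.44, 0.046], [3.33, 0.7, -0.29, 0.046], [3.33, 0.71, -0.14, 0.046], [3.34, 0.7, 0.02, 0.047], [3.33, 0.71, 0.18, 0.046], [3.32, 0.7, 0.33, 0.047], [3.3, 0.71, 0.48, 0.046], [3.28, 0.7, 0.64, 0.047], [3.24, 0.71, 0.78, 0.046]]
end [0.5549 0.06   0.15  ] -1.257
```

>>> arm_command([
  [3.3, 0.5, -0.6, 0.046],
  [3.3, 0.5, -0.4, 0.046],
  [3.3, 0.6, -0.3, 0.046],
  [3.3, 0.7, -0.1, 0.046],
  [3.3, 0.7, 0, 0.046],
  [3.3, 0.7, 0.2, 0.046],
  [3.3, 0.8, 0.3, 0.046],
  [3.3, 0.8, 0.5, 0.046],
  [3.3, 0.8, 0.6, 0.046],
  [3.2, 0.8, 0.8, 0.046],
])

```text
time_s: 2.82
eef_pos: [0.5602, 0.0458, 0.1519]
tcp_rot: [[0.29, 0.006, 0.957], [-0.957, 0.013, 0.29], [-0.011, -1.0, 0.01]]
wrist_force: [-0.2, 1.5, 0.3]
width: 0.0406
```

```bash
python3 - <<'E'
from h import *
s=st(); im=r.grab_frame("wrist"); cv2.imwrite("pics/w1.png",im[:,:,::-1])
print(wproj((0.571,.136,.035),s))
plan((0.555,0.05,0.085),np.radians(-72),n=10)
E
```

```text
t 2.82 tcp [0.5602 0.0458 0.1519] psi -1.277 q [-0.69  0.22  0.62  1.81 -0.15  1.15  0.27] F [-0.2  1.5  0.3] M [-0.06  0.03  0.02] w 0.0406
[295.07950123 102.52797057]
[[-0.13, 0.66, -0.04, -0.003], [-0.13, 0.66, -0.04, -0.003], [-0.13, 0.66, -0.04, -0.003], [-0.13, 0.66, -0.04, -0.003], [-0.13, 0.65, -0.04, -0.003], [-0.13, 0.66, -0.03, -0.003], [-0.13, 0.65, -0.04, -0.003], [-0.13, 0.66, -0.03, -0.003], [-0.12, 0.65, -0.04, -0.003], [-0.13, 0.66, -0.03, -0.003]]
end [0.555 0.05  0.085] -1.256
```

View pics/w1.png

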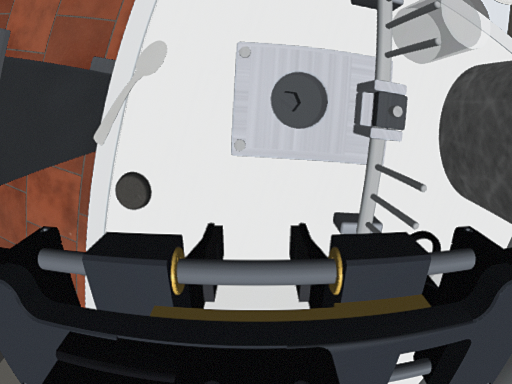

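The bore shows at (299,100), close to where it should be, with the socket as a dark shape at about (293,99). I'll go down for a closer look.

>>> arm_command([
  [-0.1, 0.7, 0, 0],
  [-0.1, 0.7, 0, 0],
  [0, 0.7, 0, 0],
  [0, 0.7, 0, 0],
  [0, 0.7, 0, 0],
  [0, 0.7, 0, 0],
  [0, 0.7, 0, 0],
  [0, 0.7, 0, 0],
  [0, 0.7, 0, 0],
  [0, 0, 0, 0],
])

```text
time_s: 3.7
eef_pos: [0.5606, 0.0448, 0.0804]
tcp_rot: [[0.285, 0.005, 0.958], [-0.958, 0.011, 0.285], [-0.009, -1.0, 0.008]]
wrist_force: [-0.3, 0.8, -1.0]
width: 0.0401
```

```bash
python3 - <<'E'
from h import *
s=st(); 
ims=[r.grab_frame("wrist").astype(float) for _ in range(3)]
im=np.mean(ims,0); np.save("w2.npy",im)
c=wproj((0.571,.136,.035),s);print(c)
x,y=int(c[0]),int(c[1]);cr=im[y-50:y+50,x-50:x+50]
cv2.imwrite("pics/w2.png",im[:,:,::-1])
z=cv2.resize(np.clip(cr*2.5,0,255).astype(np.uint8),None,fx=6,fy=6,interpolation=cv2.INTER_CUBIC)
cv2.imwrite("pics/w2z.png",z[:,:,::-1]); print(x-50,y-50)
import json; json.dump({k:np.array(s[k]).tolist() for k in("tcp_rot","eef_pos")},open("s2.json","w"))
E
```

```text
t 3.7 tcp [0.5606 0.0448 0.0804] psi -1.282 q [-0.66  0.31  0.6   1.88 -0.21  1.01  0.32] F [-0.3  0.8 -1. ] M [-0.11  0.08 -0.  ] w 0.0401
[308.83045709  98.32999709]
258 48[ WARN:0@2.503] global loadsave.cpp:1063 imwrite_ Unsupported depth image for selected encoder is fallbacked to CV_8U.
```

View pics/w2z.png

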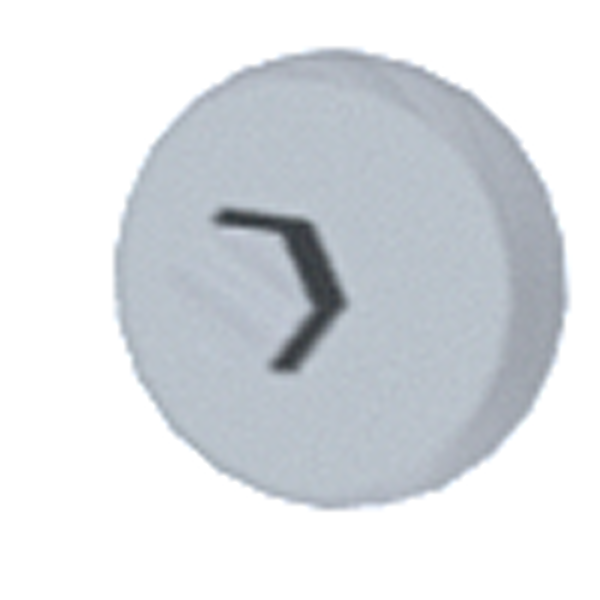

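View pics/w2.png

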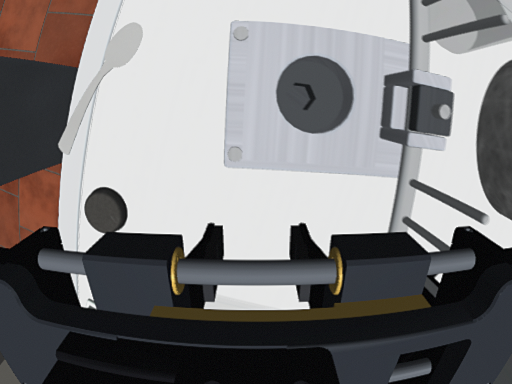

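```bash
python3 - <<'E'
from h import *
import json
from scipy.optimize import least_squares
s=json.load(open("s2.json")); im=np.load("w2.npy")
def px(u,v): return np.array([258+(u+.5)/6-.5,48+(v+.5)/6-.5])
V=np.array([wunp(px(*p),s,.035)[:2] for p in [(213,211),(310,222),(347,303),(293,373)]]);print(V)
print(np.linalg.norm(np.diff(V,axis=0),axis=1))
Rc=.0092/np.cos(np.pi/6)
def hx(p,k): return np.array([p[0]+Rc*np.cos(p[2]+k*np.pi/3),p[1]+Rc*np.sin(p[2]+k*np.pi/3)])
# order direction
def f(p,sg): return np.concatenate([hx(p,sg*k)-V[k] for k in range(4)])
for sg in(1,-1):
  for a0 in np.arange(0,6.3,.5):
    o=least_squares(f,[*V.mean(0),a0],args=(sg,),x_scale=[.001,.001,.1]); 
    if o.cost<3e-6: print(sg,o.x,np.degrees(o.x[2])%60,np.sqrt(2*o.cost/4));break
h=o.x if False else None
# bore rim/floor circle: threshold dark bore in raw image
g=im.mean(2); m=(g<110)
import cv2
cr=m[48:148,258:358].astype(np.uint8)
n,l,stt,c=cv2.connectedComponentsWithStats(cr); k=1+np.argmax(stt[1:,4]); 
cs,_=cv2.findContours((l==k).astype(np.uint8),cv2.RETR_EXTERNAL,cv2.CHAIN_APPROX_NONE); C=cs[0][:,0,:]+[258,48]
for z in(.06,.035):
    P=np.array([wunp(q.astype(float),s,z)[:2] for q in C]); (cx,cy),rad=cv2.minEnclosingCircle(P.astype(np.float32)*1000);print(z,cx,cy,rad, P.min(0),P.max(0))
E
```

```text
[[0.55731592 0.14298423]
 [0.56842011 0.14538036]
 [0.57538154 0.13768033]
 [0.57178179 0.12778551]]
[0.01135978 0.01038036 0.01052927]
-1 [0.564832   0.13535138 2.31212225] 12.474846826447333 0.00034472759051934276
0.06 569.9346313476562 137.66943359375 24.17279624938965 [0.54599724 0.11349736] [0.5939539  0.16171339]
0.035 574.4824829101562 140.49191284179688 27.495641708374023 [0.54725473 0.11299724] [0.60180357 0.16784111]
```

The hexagon is clearly visible. Its centre is at (0.565,0.135) and its corners lie at 12.5° mod 60. Now to the key.

```bash
python3 - <<'E'
from h import *
st(); plan((0.438,-0.161,0.17),-0.408,n=10)
E
```

```text
t 3.85 tcp [0.5616 0.0445 0.0821] psi -1.282 q [-0.66  0.3   0.6   1.87 -0.21  1.02  0.32] F [ 0.2 -0.1 -0.5] M [-0.04  0.03 -0.02] w 0.0405
[[1.62, -0.88, -1.77, -0.087], [1.46, -0.88, -1.9, -0.087], [1.29, -0.88, -2.02, -0.088], [1.1, -0.88, -2.13, -0.087], [0.92, -0.88, -2.22, -0.088], [0.72, -0.88, -2.29, -0.087], [0.51, -0.88, -2.34, -0.088], [0.31, -0.88, -2.38, -0.087], [0.1, -0.88, -2.39, -0.088], [-0.11, -0.87, -2.39, -0.087]]
end [ 0.4381 -0.161   0.17  ] -0.408
```

>>> arm_command([
  [1.6, -1.8, -1.8, -0.087],
  [1.5, -1.8, -1.9, -0.087],
  [1.3, -1.8, -2.0, -0.087],
  [1.1, -1.6, -2.1, -0.087],
  [0.9, -1.2, -2.2, -0.087],
  [0.7, -0.6, -2.3, -0.087],
  [0.5, 0, -2.3, -0.087],
  [0.3, 0, -2.4, -0.087],
  [0.1, 0, -2.4, -0.087],
  [-0.1, 0, -2.4, -0.087],
], fingers=6)

```text
time_s: 4.68
eef_pos: [0.4406, -0.1691, 0.1762]
tcp_rot: [[0.933, 0.02, 0.36], [-0.36, 0.012, 0.933], [0.014, -1.0, 0.018]]
wrist_force: [0.3, -1.0, 0.5]
width: 0.0599
```

```bash
python3 - <<'E'
from h import *
s=st(); im=r.grab_frame("wrist"); cv2.imwrite("pics/w3.png",im[:,:,::-1])
print(wproj((0.438,-.161,.122),s))
plan((0.438,-0.161,0.155),-0.408,n=10)
E
```

```text
t 4.68 tcp [ 0.4406 -0.1691  0.1762] psi -0.369 q [-0.45 -0.05  0.72  1.98  0.02  1.18  1.47] F [ 0.3 -1.   0.5] M [-0.01  0.04  0.05] w 0.0599
[264.43807734 202.98011594]
[[-0.05, 0.21, 0.12, 0.004], [-0.05, 0.21, 0.12, 0.004], [-0.05, 0.21, 0.12, 0.004], [-0.05, 0.21, 0.12, 0.004], [-0.05, 0.22, 0.12, 0.004], [-0.05, 0.21, 0.12, 0.004], [-0.05, 0.22, 0.12, 0.005], [-0.05, 0.21, 0.12, 0.004], [-0.05, 0.22, 0.12, 0.005], [-0.06, 0.21, 0.11, 0.004]]
end [ 0.4379 -0.161   0.155 ] -0.408
```

View pics/w3.png

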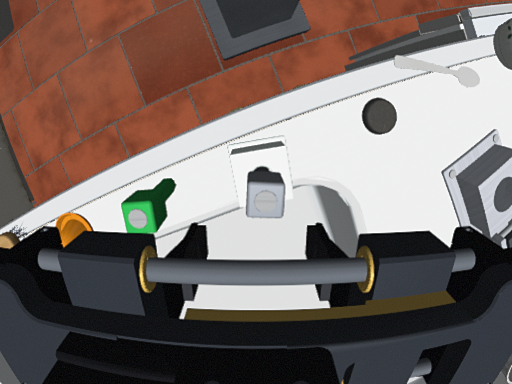

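```bash
python3 - <<'E'
import cv2
im=cv2.imread("pics/w3.png");cv2.imwrite("pics/w3z.png",cv2.resize(im[130:230,215:315],None,fx=6,fy=6,interpolation=cv2.INTER_CUBIC))
E
```

```text
(no output)
```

View pics/w3z.png

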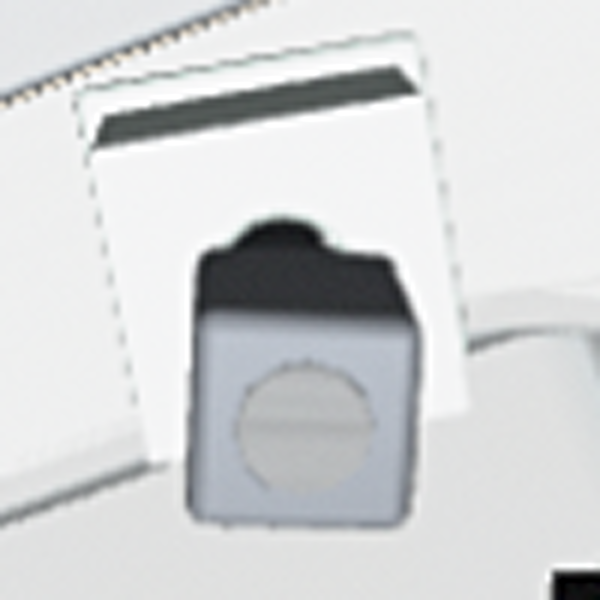

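```bash
python3 - <<'E'
from h import *
s=r.state()
V=np.array([wunp((215+(u+.5)/6-.5,130+(v+.5)/6-.5),s,.122)[:2] for u,v in[(199,316),(420,320),(412,527),(187,522)]])
print(V.mean(0)); 
d=np.roll(V,-1,0)-V;print(np.linalg.norm(d,axis=1),np.degrees(np.arctan2(d[:,1],d[:,0]))%90)
E
```

```text
[ 0.43371421 -0.16445463]
[0.02762312 0.02789636 0.02922101 0.02762781] [67.78908754 68.67366683 67.22077461 65.37072429]
```

```bash
python3 - <<'E'
from h import *
plan((0.4355,-0.163,0.13),-0.397,n=10)
E
```

```text
[[-0.06, 0.46, 0.09, 0.003], [-0.07, 0.46, 0.09, 0.003], [-0.07, 0.46, 0.09, 0.003], [-0.06, 0.46, 0.09, 0.003], [-0.07, 0.47, 0.09, 0.003], [-0.07, 0.46, 0.09, 0.003], [-0.06, 0.47, 0.09, 0.003], [-0.07, 0.46, 0.1, 0.003], [-0.06, 0.47, 0.09, 0.004], [-0.07, 0.46, 0.1, 0.003]]
end [ 0.4355 -0.163   0.13  ] -0.397
```

>>> arm_command([
  [-0.1, 0.6, 0.1, 0.003],
  [-0.1, 0.6, 0.1, 0.003],
  [-0.1, 0.5, 0.1, 0.003],
  [-0.1, 0.5, 0.1, 0.003],
  [-0.1, 0.5, 0.1, 0.003],
  [-0.1, 0.5, 0.1, 0.003],
  [-0.1, 0.5, 0.1, 0.003],
  [0, 0.5, 0.1, 0.003],
  [0, 0.3, 0.1, 0.003],
  [0, 0, 0, 0.003],
])

```text
time_s: 5.57
eef_pos: [0.4367, -0.1597, 0.1272]
tcp_rot: [[0.92, 0.021, 0.391], [-0.391, 0.012, 0.92], [0.014, -1.0, 0.019]]
wrist_force: [-0.6, 0.2, 0.1]
width: 0.0599
```

```bash
python3 - <<'E'
from h import *
s=st(); im=r.grab_frame("wrist"); cv2.imwrite("pics/w4.png",im[:,:,::-1])
print(wproj((0.4355,-.163,.122),s))
plan((0.4355,-0.163,0.084),-0.397,n=9)
E
```

```text
t 5.57 tcp [ 0.4367 -0.1597  0.1272] psi -0.402 q [-0.45 -0.    0.73  2.06 -0.02  1.07  1.46] F [-0.6  0.2  0.1] M [-0.    0.01 -0.03] w 0.0599
[251.47308642 237.89927873]
[[0.0, 0.48, -0.04, -0.001], [0.0, 0.48, -0.04, -0.001], [0.0, 0.48, -0.04, -0.0], [0.0, 0.48, -0.04, -0.001], [0.0, 0.49, -0.04, -0.0], [0.0, 0.48, -0.04, -0.001], [0.0, 0.49, -0.03, -0.0], [0.0, 0.48, -0.04, -0.001], [0.01, 0.49, -0.03, -0.0]]
end [ 0.4355 -0.163   0.084 ] -0.397
```

View pics/w4.png

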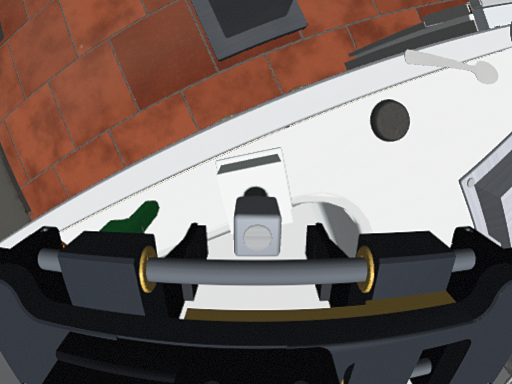

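Key top centre at (257,238), midway between the fingers (196 and 318). I'll go straight down.

>>> arm_command([
  [0, 0.5, 0, 0],
  [0, 0.5, 0, 0],
  [0, 0.5, 0, 0],
  [0, 0.5, 0, 0],
  [0, 0.5, 0, 0],
  [0, 0.5, 0, 0],
  [0, 0.5, 0, 0],
  [0, 0.5, 0, 0],
  [0, 0.3, 0, 0],
  [0, 0, 0, 0],
])

```text
time_s: 6.45
eef_pos: [0.438, -0.1599, 0.0801]
tcp_rot: [[0.92, 0.021, 0.392], [-0.392, 0.011, 0.92], [0.015, -1.0, 0.019]]
wrist_force: [-0.2, -0.5, 0.4]
width: 0.06
```

```bash
python3 - <<'E'
from h import *
s=st(); im=r.grab_frame("wrist"); cv2.imwrite("pics/w5.png",cv2.resize(im[130:300,170:345],None,fx=4,fy=3.5,interpolation=cv2.INTER_CUBIC)[:,:,::-1])
E
```

```text
t 6.45 tcp [ 0.438  -0.1599  0.0801] psi -0.403 q [-0.43  0.08  0.74  2.11 -0.09  0.96  1.52] F [-0.2 -0.5  0.4] M [-0.1   0.04 -0.02] w 0.06
```

View pics/w5.png

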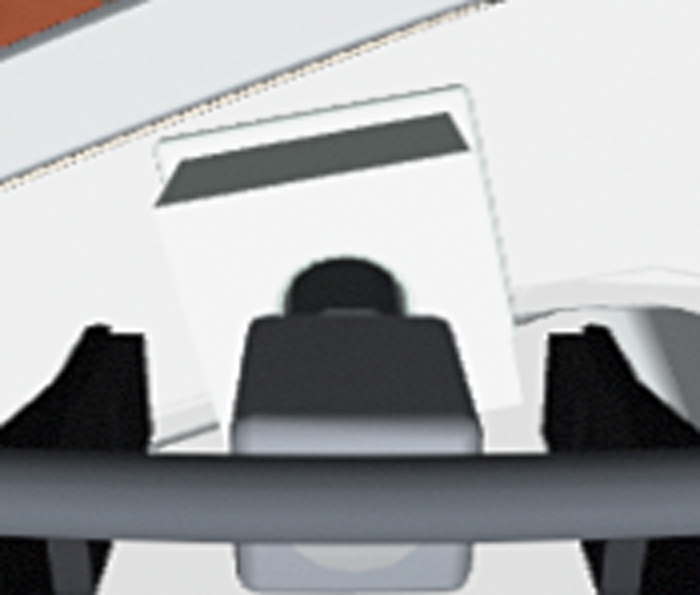

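>>> arm_command([
  [0, 0, 0, 0],
  [0, 0, 0, 0],
  [0, 0, 0, 0],
  [0, 0, 0, 0],
  [0, 0, 0, 0],
  [0, 0, 0, 0],
  [0, 0, 0, 0],
  [0, 0, 0, 0],
  [0, 0, 0, 0],
  [0, 0, 0, 0],
], fingers=0, grip_force=45)

```text
time_s: 7.33
eef_pos: [0.4388, -0.1601, 0.0813]
tcp_rot: [[0.92, 0.023, 0.392], [-0.392, 0.011, 0.92], [0.017, -1.0, 0.02]]
wrist_force: [-0.6, -0.6, -0.5]
width: 0.0297
```

```bash
python3 - <<'E'
from h import *
s=st(); im=r.grab_frame("wrist").astype(float)
z=cv2.resize(np.clip(im[190:225,225:290]*3,0,255).astype(np.uint8),None,fx=10,fy=10,interpolation=cv2.INTER_CUBIC)
cv2.imwrite("pics/w6.png",z[:,:,::-1])
E
```

```text
t 7.33 tcp [ 0.4388 -0.1601  0.0813] psi -0.403 q [-0.43  0.08  0.74  2.11 -0.09  0.96  1.52] F [-0.6 -0.6 -0.5] M [-0.04 -0.06 -0.08] w 0.0297
```

View pics/w6.png

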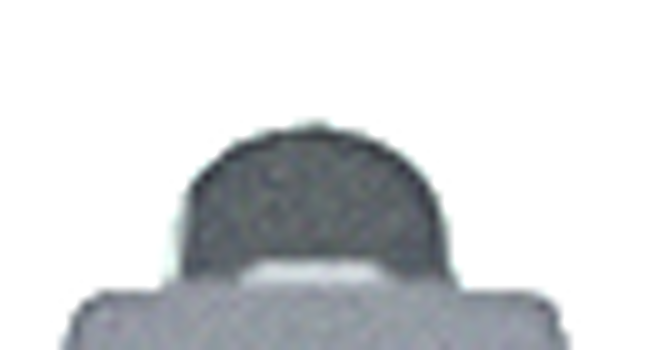

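A lighter facet, square to the camera, shows at the bottom of the hole. That puts one pair of key flats along tool x, so the insertion yaw should be about -17.5°. Now I'll lift.

>>> arm_command([
  [0, -0.5, 0, 0],
  [0, -0.8, 0, 0],
  [0, -1, 0, 0],
  [0, -1, 0, 0],
  [0, -1, 0, 0],
  [0, -1, 0, 0],
  [0, -1, 0, 0],
  [0, -1, 0, 0],
  [0, -1, 0, 0],
  [0, -1, 0, 0],
])

```text
time_s: 8.22
eef_pos: [0.4353, -0.162, 0.185]
tcp_rot: [[0.919, 0.024, 0.394], [-0.394, 0.011, 0.919], [0.018, -1.0, 0.02]]
wrist_force: [-0.2, -0.2, -1.7]
width: 0.0297
```

```bash
python3 - <<'E'
from h import *
s=st(); im=r.grab_frame("wrist"); cv2.imwrite("pics/w7.png",im[:,:,::-1])
plan((0.567,0.1354,0.19),-0.306,n=10)
E
```

```text
t 8.22 tcp [ 0.4353 -0.162   0.185 ] psi -0.405 q [-0.46 -0.09  0.71  1.99  0.04  1.2   1.4 ] F [-0.2 -0.2 -1.7] M [-0.02  0.03 -0.01] w 0.0297
[[0.03, -0.03, 3.25, -0.01], [0.06, -0.03, 3.25, -0.01], [0.09, -0.03, 3.25, -0.01], [0.12, -0.03, 3.25, -0.01], [0.16, -0.03, 3.25, -0.01], [0.19, -0.03, 3.25, -0.01], [0.22, -0.03, 3.25, -0.01], [0.25, -0.03, 3.24, -0.01], [0.28, -0.03, 3.24, -0.01], [0.32, -0.03, 3.24, -0.01]]
end [0.567  0.1354 0.19  ] -0.306
```

View pics/w7.png

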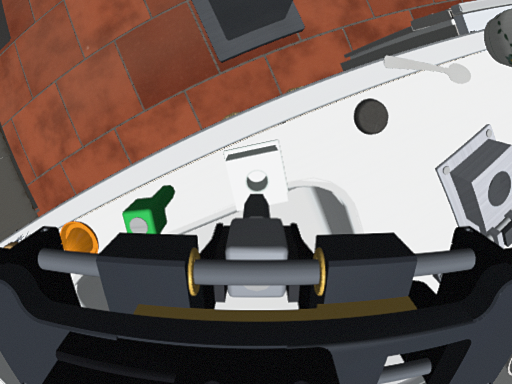

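```bash
python3 - <<'E'
from h import *
im=cv2.imread("pics/w7.png").astype(float)
cv2.imwrite("pics/w7z.png",cv2.resize(np.clip(im[185:235,225:290]*2.5,0,255).astype(np.uint8),None,fx=10,fy=10,interpolation=cv2.INTER_CUBIC))
s=r.state();R=np.array(s["tcp_rot"])
for dx in(-.004,-.002,0,.002): print(dx,wproj(s["eef_pos"]+R@np.array([dx,.076,0]),s))
E
```

```text
-0.004 [257.01039597 197.07033051]
-0.002 [257.00701322 199.35041348]
0 [257.00361591 201.61928487]
0.002 [257.00020477 203.87676491]
```

View pics/w7z.png

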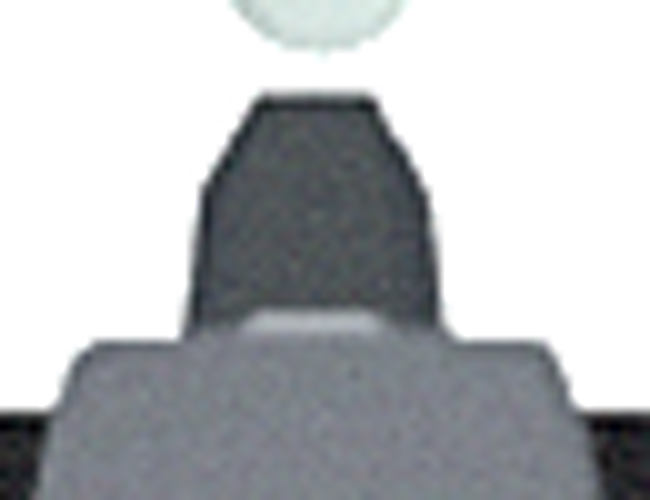

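>>> arm_command([
  [0, -0.1, 3.2, -0.01],
  [0.1, -0.1, 3.2, -0.01],
  [0.1, 0, 3.2, -0.01],
  [0.1, 0, 3.2, -0.01],
  [0.2, 0, 3.2, -0.01],
  [0.2, 0, 3.2, -0.01],
  [0.2, 0, 3.2, -0.01],
  [0.2, 0, 3.2, -0.01],
  [0.3, 0, 3.2, -0.01],
  [0.3, 0, 3, -0.01],
])

```text
time_s: 9.1
eef_pos: [0.5695, 0.1335, 0.2065]
tcp_rot: [[0.95, 0.037, 0.311], [-0.311, 0.015, 0.95], [0.031, -0.999, 0.026]]
wrist_force: [0.1, -0.1, -1.5]
width: 0.0296
```

```bash
python3 - <<'E'
from h import *
s=st()
# nominal: camera-tool geometry only
R=np.array(s["tcp_rot"]);p=np.array(s["eef_pos"])
for h in(.012,.02,.03,.04,.05,.06):
    out=[]
    for dx,w in((-.0013,.0098),(-.0013-.0049,.0085)):
        a=wproj(p+R@np.array([dx,.076-h,w]),s);b=wproj(p+R@np.array([dx,.076-h,-w]),s);out+= [a[1].round(1),(a[0]-b[0]).round(1)]
    print(h,out)
im=cv2.imread("pics/w7.png").astype(float).mean(2)
for row in range(193,220,2):
    l=im[row,225:290]; dk=np.where(l<140)[0]
    # subpixel half crossing
    i,j=dk[0],dk[-1]; f=lambda a,b:(140-a)/(b-a)
    print(row,(225+i-1+f(l[i-1],l[i])).round(2),(225+j+f(l[j],l[j+1])).round(2),((j+f(l[j],l[j+1]))-(i-1+f(l[i-1],l[i]))).round(2))
E
```

```text
t 9.1 tcp [0.5695 0.1335 0.2065] psi -0.317 q [-0.71  0.19  0.47  1.71 -0.09  1.23  1.03] F [ 0.1 -0.1 -1.5] M [-0.11  0.01 -0.08] w 0.0296
0.012 [np.float64(204.9), np.float64(24.5), np.float64(199.0), np.float64(21.4)]
0.02 [np.float64(208.2), np.float64(25.3), np.float64(202.2), np.float64(22.1)]
0.03 [np.float64(212.7), np.float64(26.4), np.float64(206.5), np.float64(23.1)]
0.04 [np.float64(217.6), np.float64(27.6), np.float64(211.2), np.float64(24.1)]
0.05 [np.float64(223.0), np.float64(28.9), np.float64(216.3), np.float64(25.2)]
0.06 [np.float64(228.9), np.float64(30.3), np.float64(221.9), np.float64(26.5)]Traceback (most recent call last):
  File "<stdin>", line 14, in <module>
IndexError: index 0 is out of bounds for axis 0 with size 0
```

```bash
python3 - <<'E'
from h import *
im=cv2.imread("pics/w7.png").astype(float).mean(2)
for row in range(194,220,1):
    l=im[row,225:290]; dk=np.where(l<130)[0]
    if len(dk)<2: continue
    i,j=dk[0],dk[-1]; f=lambda a,b:(130-a)/(b-a)
    print(row,(225+i-1+f(l[i-1],l[i])).round(2),(225+j+f(l[j],l[j+1])).round(2),((j+f(l[j],l[j+1]))-(i-1+f(l[i-1],l[i]))).round(2))
s=r.state(); w=r.grab_frame("wrist"); cv2.imwrite("pics/w8.png",w[:,:,::-1])
print(wproj((.5648,.1354,.035),s),wproj((.570,.1377,.06),s))
E
```

```text
194 249.71 262.43 12.72
195 249.2 262.9 13.7
196 248.56 263.44 14.88
197 247.91 263.85 15.95
198 247.27 264.57 17.29
199 246.69 265.43 18.74
200 246.23 265.88 19.65
201 245.56 266.43 20.87
202 244.88 266.87 21.99
203 244.36 267.43 23.07
204 243.97 267.82 23.85
205 243.79 268.27 24.48
206 243.74 268.49 24.75
207 243.68 268.51 24.83
208 243.6 268.6 25.01
209 243.45 268.73 25.28
210 243.37 268.77 25.4
211 243.16 268.83 25.67
212 242.94 268.96 26.02
213 242.79 269.16 26.37
214 242.67 269.32 26.65
215 242.61 269.46 26.84
216 242.58 269.47 26.89
217 242.39 269.81 27.42
218 234.51 277.4 42.9
219 232.53 280.15 47.63
[253.0974577  166.76229714] [257.07497815 176.04641141]
```

View pics/w8.png

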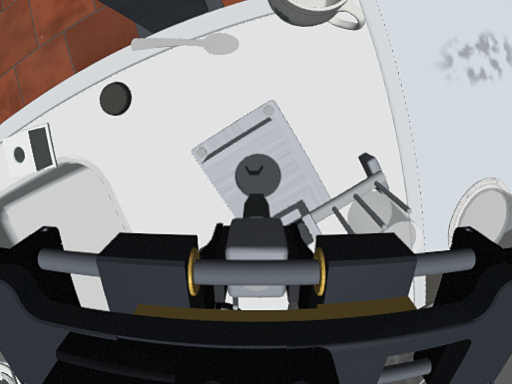

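```bash
python3 - <<'E'
import cv2,numpy as np
im=cv2.imread("pics/w8.png").astype(float)
cv2.imwrite("pics/w8z.png",cv2.resize(np.clip(im[145:210,225:290]*2.5,0,255).astype(np.uint8),None,fx=9,fy=9,interpolation=cv2.INTER_CUBIC))
E
```

```text
(no output)
```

View pics/w8z.png

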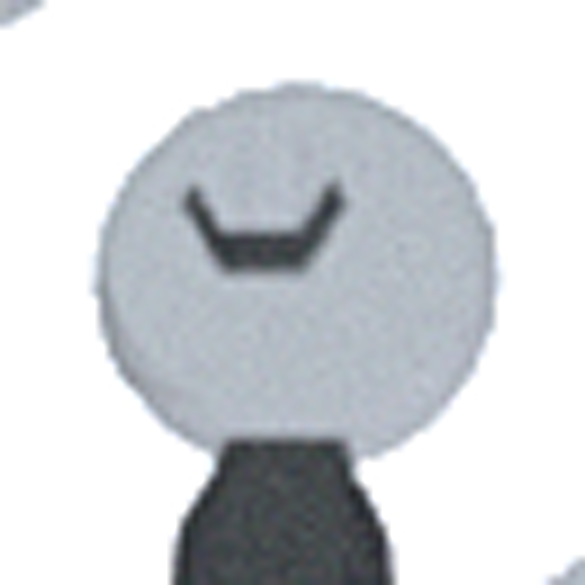

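```bash
python3 - <<'E'
from h import *
from scipy.optimize import least_squares
s=r.state()
V=np.array([wunp((225+(u+.5)/9-.5,145+(v+.5)/9-.5),s,.035)[:2] for u,v in[(183,203),(225,271),(307,271),(346,195)]])
print(np.linalg.norm(np.diff(V,axis=0),axis=1))
Rc=.0092/np.cos(np.pi/6)
for sg in(1,-1):
  for a0 in np.arange(0,6.3,.5):
    o=least_squares(lambda p:np.concatenate([[p[0]+Rc*np.cos(p[2]+sg*k*np.pi/3)-V[k,0],p[1]+Rc*np.sin(p[2]+sg*k*np.pi/3)-V[k,1]] for k in range(4)]),[*V.mean(0),a0],x_scale=[.001,.001,.1])
    if o.cost<4e-6: print(sg,o.x,np.degrees(o.x[2])%60,np.sqrt(2*o.cost/4));break
R=np.array(s["tcp_rot"]); tip=np.array(s["eef_pos"])+R@np.array([-.0013,.076,0]); print("tip",tip, "tip px",wproj(tip,s),wproj(tip-R@np.array([.005,0,0]),s))
# image tip near edge row
print("obs near edge", 145+(440+.5)/9-.5, "cols",225+225/9,225+347/9)
E
```

```text
[0.01038446 0.01045092 0.0110788 ]
1 [ 0.56637133  0.14403233 -1.84924352] 14.046151170566262 0.00030993763062290913
tip [0.57233695 0.14262579 0.13035825] tip px [256.95725769 200.22997882] [256.96536461 194.52025957]
obs near edge 193.44444444444446 cols 250.0 263.55555555555554
```

```bash
python3 - <<'E'
from h import *
from scipy.optimize import least_squares
s=dict(eef_pos=np.array([0.5695,0.1335,0.2065]),tcp_rot=np.array([[0.95,0.037,0.311],[-0.311,0.015,0.95],[0.031,-0.999,0.026]]))
V=np.array([wunp((225+(u+.5)/9-.5,145+(v+.5)/9-.5),s,.035)[:2] for u,v in[(183,203),(225,271),(307,271),(346,195)]])
Rc=.0092/np.cos(np.pi/6)
o=least_squares(lambda p:np.concatenate([[p[0]+Rc*np.cos(p[2]+k*np.pi/3)-V[k,0],p[1]+Rc*np.sin(p[2]+k*np.pi/3)-V[k,1]] for k in range(4)]),[*V.mean(0),-1.85],x_scale=[.001,.001,.1])
print(o.x,np.degrees(o.x[2])%60,np.sqrt(2*o.cost/4))
s=st()
im=r.grab_frame("wrist").astype(float);cv2.imwrite("pics/w9.png",im[:,:,::-1])
cv2.imwrite("pics/w9z.png",cv2.resize(np.clip(im[145:210,225:290,::-1]*2.5,0,255).astype(np.uint8),None,fx=9,fy=9,interpolation=cv2.INTER_CUBIC))
print(wproj((o.x[0],o.x[1],.035),s))
np.savez("s9.npz",p=s["eef_pos"],R=s["tcp_rot"])
E
```

```text
[ 0.5650213   0.13623275 -1.85657723] 13.625960623068039 0.00030815783254774194
t 9.15 tcp [0.5707 0.1409 0.2063] psi -0.309 q [-0.71  0.19  0.46  1.7  -0.1   1.23  1.03] F [-1.   7.1 -0.2] M [ 0.52  0.16 -0.03] w 0.0295
[247.02022552 167.73422907][ WARN:0@1.106] global loadsave.cpp:1063 imwrite_ Unsupported depth image for selected encoder is fallbacked to CV_8U.
```

View pics/w9z.png

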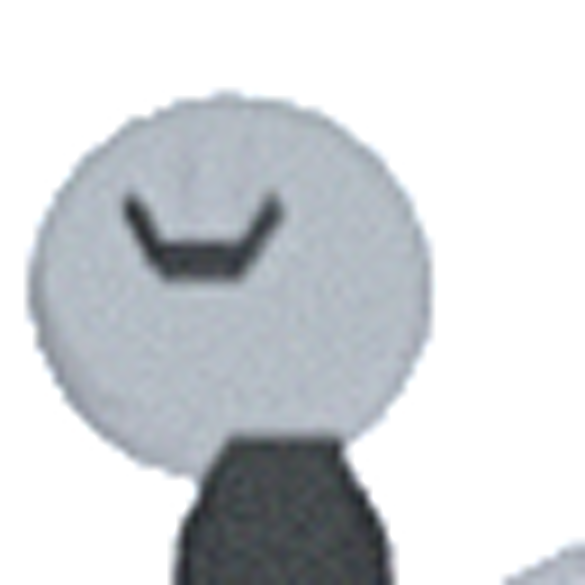

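```bash
cat >> h.py <<'E'
TT=np.array([-.0018,.076,0])
def tip(s): return np.array(s["eef_pos"])+np.array(s["tcp_rot"])@TT
def rowsto(dw,spin=0,n=8,s=None):
    s=s or r.state();R=np.array(s["tcp_rot"]); v=R.T@np.asarray(dw)*100
    print("tool shift cm",v.round(2),"per row",(v/n).round(3),"spin/row",round(spin/n,4))
E
python3 - <<'E'
from h import *
s=st(); print(tip(s)); t=tip(s); rowsto(np.array([.565,.136,.072])-t, spin=psi(s)+.297,n=8)
E
```

```text
t 9.2 tcp [0.5696 0.1379 0.206 ] psi -0.31 q [-0.71  0.19  0.46  1.71 -0.1   1.23  1.03] F [-1.2  1.6 -1.8] M [-0.06  0.09 -0.  ] w 0.0294
[0.57074208 0.13970493 0.12996959]
tool shift cm [-0.61  5.76 -0.68] per row [-0.076  0.721 -0.085] spin/row -0.0016
```

>>> arm_command([
  [-0.1, 0.7, -0.1, -0.002],
  [-0.1, 0.7, -0.1, -0.002],
  [-0.1, 0.7, -0.1, -0.002],
  [-0.1, 0.7, -0.1, -0.002],
  [-0.1, 0.7, -0.1, -0.002],
  [-0.1, 0.7, -0.1, -0.002],
  [-0.1, 0.7, -0.1, 0],
  [0, 0.6, 0, 0],
  [0, 0, 0, 0],
  [0, 0, 0, 0],
])

```text
time_s: 10.03
eef_pos: [0.5601, 0.129, 0.1445]
tcp_rot: [[0.954, 0.035, 0.296], [-0.297, 0.014, 0.955], [0.029, -0.999, 0.024]]
wrist_force: [0.1, 0.4, -1.6]
width: 0.0292
```

```bash
python3 - <<'E'
from h import *
s=st(); t=tip(s);print(t)
im=r.grab_frame("wrist").astype(np.uint8);cv2.imwrite("pics/w10.png",cv2.resize(im[130:230,206:306],None,fx=6,fy=6,interpolation=cv2.INTER_CUBIC)[:,:,::-1])
print(wproj((.565,.136,.035),s),wproj(t,s)); rowsto(np.array([.565,.136,.04])-t, spin=psi(s)+.297,n=8)
E
```

```text
t 10.03 tcp [0.5601 0.129  0.1445] psi -0.302 q [-0.7   0.22  0.46  1.81 -0.11  1.11  1.06] F [ 0.1  0.4 -1.6] M [-0.03  0.04  0.01] w 0.0292
[0.56102961 0.13059462 0.06852998]
[262.67878064 189.91030981] [256.94616099 199.66556022]
tool shift cm [0.13 2.87 0.56] per row [0.017 0.359 0.071] spin/row -0.0006
```

View pics/w10.png

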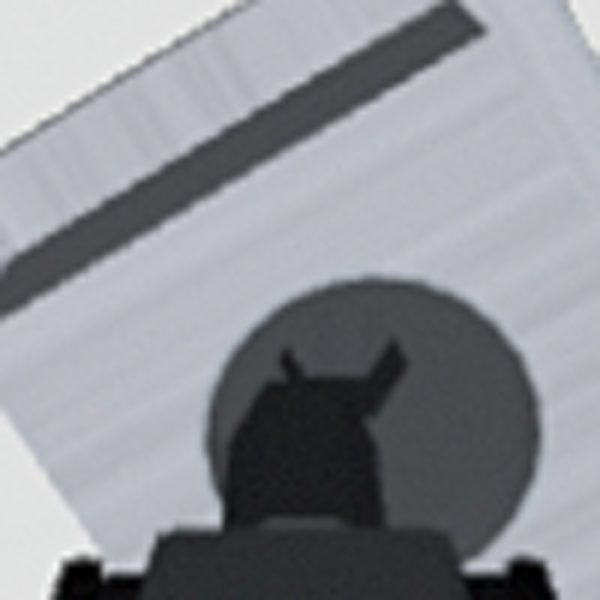

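>>> arm_command([
  [0.1, 0.1, 0.2, 0],
  [0, 0.2, 0.2, 0],
  [0, 0.3, 0.2, 0],
  [0, 0.3, 0, 0],
  [0, 0.3, 0, 0],
  [0, 0.3, 0, 0],
  [0, 0.3, 0, 0],
  [0, 0.2, 0, 0],
  [0, 0, 0, 0],
  [0, 0, 0, 0],
])

```text
time_s: 10.92
eef_pos: [0.5648, 0.1362, 0.1236]
tcp_rot: [[0.955, 0.037, 0.295], [-0.296, 0.015, 0.955], [0.031, -0.999, 0.025]]
wrist_force: [-0.4, -0.1, -1.4]
width: 0.0295
```

```bash
python3 - <<'E'
from h import *
s=st(); t=tip(s);print(t)
im=r.grab_frame("wrist").astype(np.uint8);cv2.imwrite("pics/w11.png",cv2.resize(im[150:230,216:296],None,fx=7,fy=7,interpolation=cv2.INTER_CUBIC)[:,:,::-1])
print(wproj((.565,.136,.035),s),wproj(t,s)); rowsto(np.array([.565,.136,.03])-t, spin=psi(s)+.297,n=8)
E
```

```text
t 10.92 tcp [0.5648 0.1362 0.1236] psi -0.301 q [-0.7   0.25  0.45  1.81 -0.13  1.06  1.07] F [-0.4 -0.1 -1.4] M [-0.05  0.07 -0.04] w 0.0295
[0.56594137 0.13791792 0.04759149]
[254.13775042 194.4915383 ] [256.94725642 199.66804378]
tool shift cm [-0.09  1.75 -0.26] per row [-0.011  0.219 -0.032] spin/row -0.0005
```

View pics/w11.png

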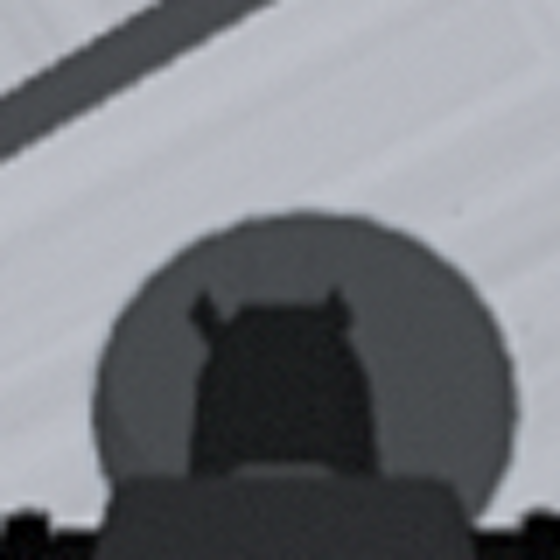

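>>> arm_command([
  [-0.05, 0, -0.1, 0],
  [-0.05, 0.1, -0.1, 0],
  [0, 0.2, 0, 0],
  [0, 0.3, 0, 0],
  [0, 0.3, 0, 0],
  [0, 0.3, 0, 0],
  [0, 0.2, 0, 0],
  [0, 0.2, 0, 0],
  [0, 0, 0, 0],
  [0, 0, 0, 0],
])

```text
time_s: 11.8
eef_pos: [0.5639, 0.1346, 0.106]
tcp_rot: [[0.955, 0.037, 0.296], [-0.296, 0.015, 0.955], [0.031, -0.999, 0.026]]
wrist_force: [0.7, -0.9, -1.2]
width: 0.0297
```

```bash
python3 - <<'E'
from h import *
s=st(); t=tip(s);print(t)
im=r.grab_frame("wrist").astype(np.uint8);cv2.imwrite("pics/w12.png",cv2.resize(im[160:220,226:286],None,fx=9,fy=9,interpolation=cv2.INTER_CUBIC)[:,:,::-1])
print(wproj((.565,.136,.035),s),wproj(t,s)); rowsto(np.array([.565,.136,.013])-t, spin=psi(s)+.297,n=8)
E
```

```text
t 11.8 tcp [0.5639 0.1346 0.106 ] psi -0.301 q [-0.69  0.27  0.45  1.84 -0.14  1.03  1.08] F [ 0.7 -0.9 -1.2] M [-0.01 -0.01  0.  ] w 0.0297
[0.56497546 0.13631867 0.02999864]
[256.75895922 201.8582284 ] [256.94781712 199.66818877]
tool shift cm [-0.04  1.7  -0.07] per row [-0.005  0.212 -0.009] spin/row -0.0005
```

View pics/w12.png

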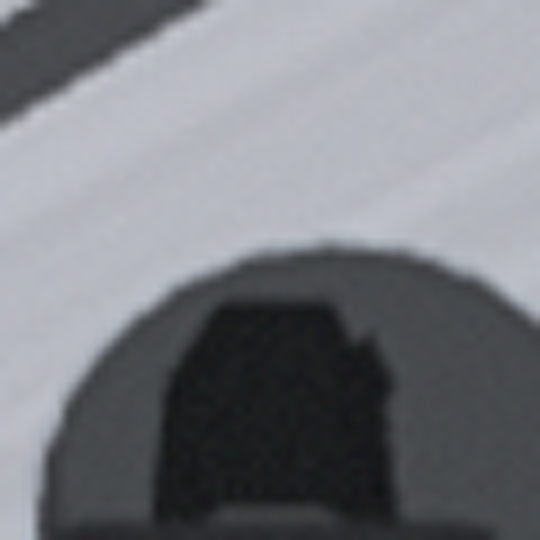

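>>> arm_command([
  [0, 0.2, 0, 0],
  [0, 0.2, 0, 0],
  [0, 0.2, 0, 0],
  [0, 0.1, 0, 0],
  [0, 0, 0, 0],
  [0, 0, 0, 0],
  [0, 0, 0, 0],
  [0, 0, 0, 0],
  [0, 0, 0, 0],
  [0, 0, 0, 0],
])

```text
time_s: 12.68
eef_pos: [0.5648, 0.1349, 0.099]
tcp_rot: [[0.955, 0.039, 0.296], [-0.296, 0.016, 0.955], [0.032, -0.999, 0.026]]
wrist_force: [-0.5, -0.2, -1.4]
width: 0.0295
```

```bash
python3 - <<'E'
from h import *
s=st(); t=tip(s);print(t)
im=r.grab_frame("wrist").astype(np.uint8);cv2.imwrite("pics/w13.png",cv2.resize(im[160:220,226:286],None,fx=9,fy=9,interpolation=cv2.INTER_CUBIC)[:,:,::-1])
E
```

```text
t 12.68 tcp [0.5648 0.1349 0.099 ] psi -0.301 q [-0.69  0.28  0.45  1.84 -0.14  1.01  1.08] F [-0.5 -0.2 -1.4] M [-0.06  0.04 -0.01] w 0.0295
[0.56606118 0.13660946 0.02297116]
```

View pics/w13.png

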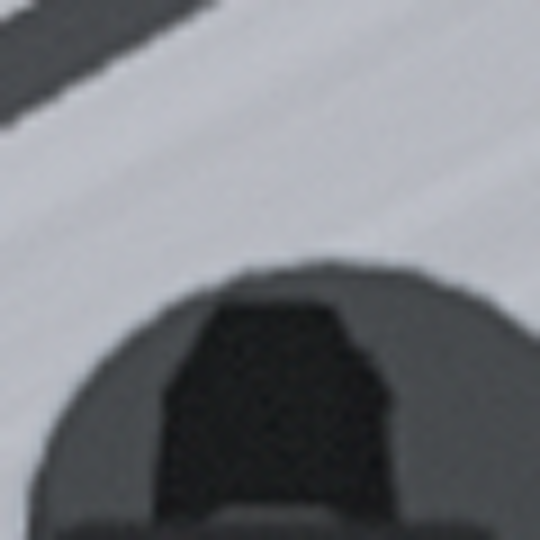

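>>> arm_command([
  [0, 0.15, 0, 0],
  [0, 0.15, 0, 0],
  [0, 0.15, 0, 0],
  [0, 0.1, 0, 0],
  [0, 0, 0, 0],
  [0, 0, 0, 0],
  [0, 0, 0, 0],
  [0, 0, 0, 0],
  [0, 0, 0, 0],
  [0, 0, 0, 0],
])

```text
time_s: 13.57
eef_pos: [0.5653, 0.1349, 0.093]
tcp_rot: [[0.954, 0.039, 0.296], [-0.296, 0.016, 0.955], [0.033, -0.999, 0.027]]
wrist_force: [-0.1, -1.2, -1.6]
width: 0.0296
```

```bash
python3 - <<'E'
from h import *
s=st(); t=tip(s);print(t)
im=r.grab_frame("wrist").astype(np.uint8);cv2.imwrite("pics/w14.png",cv2.resize(im[160:220,226:286],None,fx=9,fy=9,interpolation=cv2.INTER_CUBIC)[:,:,::-1])
E
```

```text
t 13.57 tcp [0.5653 0.1349 0.093 ] psi -0.301 q [-0.69  0.28  0.45  1.85 -0.15  1.    1.09] F [-0.1 -1.2 -1.6] M [-0.06 -0.04  0.01] w 0.0296
[0.56657165 0.13667416 0.01696448]
```

View pics/w14.png

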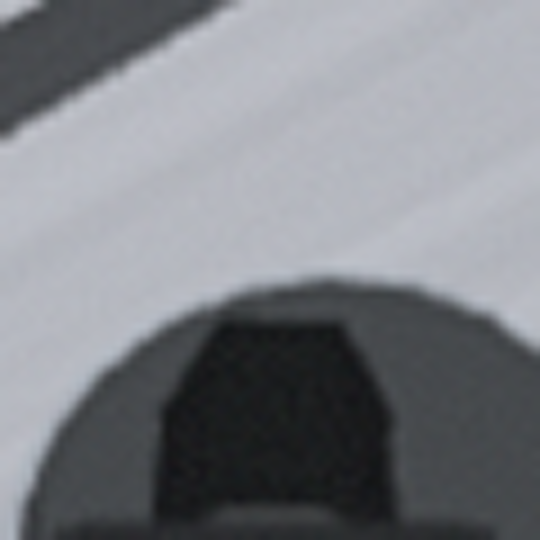

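>>> arm_command([
  [0, 0.1, 0, 0],
  [0, 0.1, 0, 0],
  [0, 0.1, 0, 0],
  [0, 0.1, 0, 0],
  [0, 0.05, 0, 0],
  [0, 0, 0, 0],
  [0, 0, 0, 0],
  [0, 0, 0, 0],
  [0, 0, 0, 0],
  [0, 0, 0, 0],
])

```text
time_s: 14.45
eef_pos: [0.5655, 0.1351, 0.0883]
tcp_rot: [[0.955, 0.039, 0.296], [-0.296, 0.016, 0.955], [0.033, -0.999, 0.027]]
wrist_force: [-0.1, 0.3, 0.1]
width: 0.0299
```

```bash
python3 - <<'E'
from h import *
s=st(); print(tip(s))
E
```

```text
t 14.45 tcp [0.5655 0.1351 0.0883] psi -0.301 q [-0.69  0.29  0.44  1.85 -0.15  0.99  1.09] F [-0.1  0.3  0.1] M [-0.03  0.1  -0.04] w 0.0299
[0.56674792 0.1368149  0.01235491]
```

Force shows bottom contact: the key's weight is now carried and the tip is at about 12–13 mm. The key is fully home, so I'll start turning clockwise.

>>> arm_command([
  [0, 0, -0.01, 0.06],
  [0, 0, -0.01, 0.08],
  [0, 0, -0.01, 0.08],
  [0, 0, -0.01, 0.08],
  [0, 0, -0.01, 0.08],
  [0, 0, -0.01, 0.08],
  [0, 0, -0.01, 0.08],
  [0, 0, -0.01, 0.08],
  [0, 0, 0, 0.06],
  [0, 0, 0, 0],
])

```text
time_s: 15.28
eef_pos: [0.5653, 0.134, 0.0884]
tcp_rot: [[0.53, 0.04, 0.847], [-0.848, 0.015, 0.53], [0.008, -0.999, 0.042]]
wrist_force: [-0.4, -0.6, -0.2]
width: 0.0299
```

```bash
python3 - <<'E'
from h import *
s=st(); print(tip(s)); im=r.grab_frame("wrist").astype(np.uint8);cv2.imwrite("pics/w15.png",im[:,:,::-1])
E
```

```text
t 15.28 tcp [0.5653 0.134  0.0884] psi -1.012 q [-0.79  0.3   0.56  1.86 -0.2   1.    0.42] F [-0.4 -0.6 -0.2] M [-0.17  0.15  0.13] w 0.0299
[0.56735046 0.13672475 0.01241106]
```

View pics/w15.png

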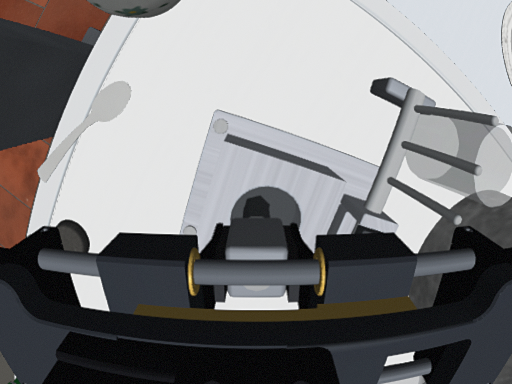

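The vertical moment is +0.13 N m, so the screw is turning. Side forces are about zero. I'll continue.

>>> arm_command([
  [0, 0, -0.01, 0.08],
  [0, 0, -0.01, 0.08],
  [0, 0, -0.01, 0.08],
  [0, 0, -0.01, 0.08],
  [0, 0, -0.01, 0.08],
  [0, 0, -0.01, 0.08],
  [0, 0, -0.01, 0.08],
  [0, 0, -0.01, 0.08],
  [0, 0, -0.01, 0.08],
  [0, 0, 0, 0],
])

```text
time_s: 16.17
eef_pos: [0.5641, 0.1337, 0.0883]
tcp_rot: [[-0.162, 0.039, 0.986], [-0.987, 0.015, -0.163], [-0.021, -0.999, 0.036]]
wrist_force: [-0.0, -0.3, 0.8]
width: 0.0299
```

```bash
python3 - <<'E'
from h import *
s=st(); print(tip(s))
E
```

```text
t 16.17 tcp [0.5641 0.1337 0.0883] psi -1.734 q [-0.89  0.32  0.69  1.86 -0.25  1.   -0.26] F [-0.  -0.3  0.8] M [-0.34  0.19  0.05] w 0.0299
[0.56733974 0.13659961 0.0123951 ]
```

>>> arm_command([
  [0, 0, -0.01, 0.08],
  [0, 0, -0.01, 0.08],
  [0, 0, -0.01, 0.08],
  [0, 0, -0.01, 0.08],
  [0, 0, -0.01, 0.08],
  [0, 0, -0.01, 0.08],
  [0, 0, -0.01, 0.08],
  [0, 0, -0.01, 0.08],
  [0, 0, -0.01, 0.08],
  [0, 0, 0, 0],
])

```text
time_s: 17.0
eef_pos: [0.563, 0.1343, 0.0883]
tcp_rot: [[-0.761, 0.039, 0.647], [-0.647, 0.014, -0.762], [-0.039, -0.999, 0.014]]
wrist_force: [-0.3, -1.2, 0.4]
width: 0.0296
```

```bash
python3 - <<'E'
from h import *
s=st(); print(tip(s)); im=r.grab_frame("wrist").astype(np.uint8);cv2.imwrite("pics/w16.png",im[:,:,::-1])
E
```

```text
t 17.0 tcp [0.563  0.1343 0.0883] psi -2.437 q [-1.    0.35  0.83  1.87 -0.31  1.01 -0.91] F [-0.3 -1.2  0.4] M [-0.36  0.33 -0.02] w 0.0296
[0.56728932 0.13650922 0.01243128]
```

View pics/w16.png

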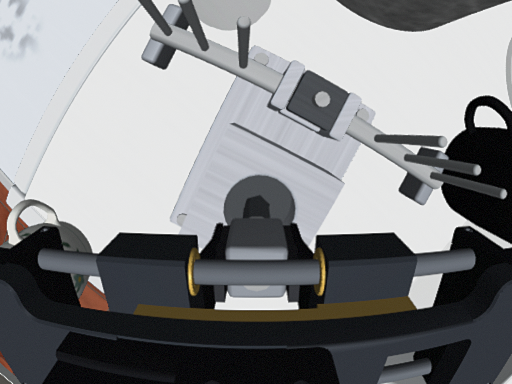

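>>> arm_command([
  [0, 0, -0.01, 0.08],
  [0, 0, -0.01, 0.08],
  [0, 0, -0.01, 0.08],
  [0, 0, -0.01, 0.08],
  [0, 0, -0.01, 0.08],
  [0, 0, -0.01, 0.08],
  [0, 0, -0.01, 0.06],
  [0, 0, 0, 0.06],
  [0, 0, 0, 0],
  [0, 0, 0, 0],
])

```text
time_s: 17.88
eef_pos: [0.5626, 0.1351, 0.0883]
tcp_rot: [[-0.989, 0.038, 0.14], [-0.139, 0.015, -0.99], [-0.04, -0.999, -0.01]]
wrist_force: [-0.6, -0.3, 0.5]
width: 0.0297
```

```bash
python3 - <<'E'
from h import *
s=st(); print(tip(s))
E
```

```text
t 17.88 tcp [0.5626 0.1351 0.0883] psi -3.002 q [-1.09  0.4   0.96  1.87 -0.39  1.03 -1.41] F [-0.6 -0.3  0.5] M [-0.29  0.41  0.01] w 0.0297
[0.56723688 0.13651124 0.01245048]
```

>>> arm_command([
  [0, 0, -0.01, 0.05],
  [0, 0, -0.01, 0.05],
  [0, 0, -0.01, 0.05],
  [0, 0, -0.01, 0.05],
  [0, 0, -0.01, 0.05],
  [0, 0, -0.01, 0.05],
  [0, 0, -0.01, 0.05],
  [0, 0, 0, 0.05],
  [0, 0, 0, 0.05],
  [0, 0, 0, 0.05],
])

```text
time_s: 18.72
eef_pos: [0.5626, 0.1358, 0.0883]
tcp_rot: [[-0.946, 0.037, -0.323], [0.323, 0.017, -0.946], [-0.03, -0.999, -0.028]]
wrist_force: [-0.4, -0.3, 1.4]
width: 0.0298
```

```bash
python3 - <<'E'
from h import *
s=st(); print(tip(s)); im=r.grab_frame("wrist").astype(np.uint8);cv2.imwrite("pics/w17.png",im[:,:,::-1])
E
```

```text
t 18.72 tcp [0.5626 0.1358 0.0883] psi 2.812 q [-1.16  0.45  1.07  1.87 -0.46  1.05 -1.82] F [-0.4 -0.3  1.4] M [-0.22  0.33  0.15] w 0.0298
[0.56709803 0.13652748 0.01244347]
```

View pics/w17.png

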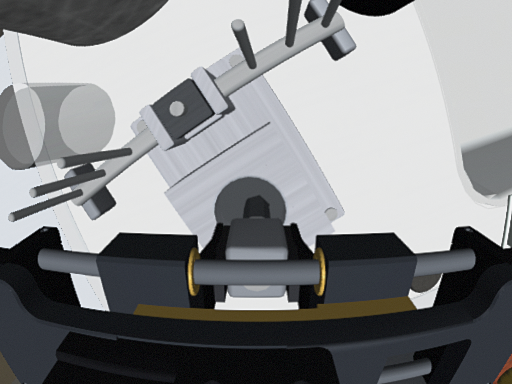

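>>> arm_command([
  [0, 0, 0, 0.04],
  [0, 0, 0, 0.04],
  [0, 0, 0, 0.04],
  [0, 0, 0, 0.04],
  [0, 0, 0, 0.04],
  [0, 0, 0, 0.04],
  [0, 0, 0, 0.04],
  [0, 0, 0, 0.04],
  [0, 0, 0, 0.04],
  [0, 0, 0, 0.04],
])

```text
time_s: 19.6
eef_pos: [0.5628, 0.1364, 0.0883]
tcp_rot: [[-0.769, 0.036, -0.639], [0.639, 0.018, -0.769], [-0.016, -0.999, -0.037]]
wrist_force: [0.1, -0.1, 1.0]
width: 0.0298
```

```bash
python3 - <<'E'
from h import *
s=st(); print(tip(s))
E
```

```text
t 19.6 tcp [0.5628 0.1364 0.0883] psi 2.448 q [-1.21  0.5   1.15  1.87 -0.53  1.07 -2.12] F [ 0.1 -0.1  1. ] M [-0.17  0.37  0.46] w 0.0298
[0.56699705 0.13658733 0.01240115]
```

>>> arm_command([
  [0, 0, 0, 0.04],
  [0, 0, 0, 0.04],
  [0, 0, 0, 0.04],
  [0, 0, 0, 0.04],
  [0, 0, 0, 0.04],
  [0, 0, 0, 0.04],
  [0, 0, 0, 0.04],
  [0, 0, 0, 0.04],
  [0, 0, 0, 0.04],
  [0, 0, 0, 0.04],
])

```text
time_s: 20.43
eef_pos: [0.5634, 0.1368, 0.0883]
tcp_rot: [[-0.491, 0.035, -0.87], [0.871, 0.02, -0.491], [-0.0, -0.999, -0.04]]
wrist_force: [-0.9, 0.2, 2.1]
width: 0.0296
```

```bash
python3 - <<'E'
from h import *
s=st(); print(tip(s)); im=r.grab_frame("wrist").astype(np.uint8);cv2.imwrite("pics/w18.png",im[:,:,::-1])
im=r.grab_frame("scene");cv2.imwrite("pics/c2.png",cv2.resize(im[130:220,170:270],None,fx=6,fy=6,interpolation=cv2.INTER_CUBIC)[:,:,::-1])
E
```

```text
t 20.43 tcp [0.5634 0.1368 0.0883] psi 2.084 q [-1.25  0.56  1.23  1.87 -0.61  1.1  -2.42] F [-0.9  0.2  2.1] M [-0.1   0.36 -0.01] w 0.0296
[0.56698409 0.13670278 0.0123735 ]
```

View pics/w18.png

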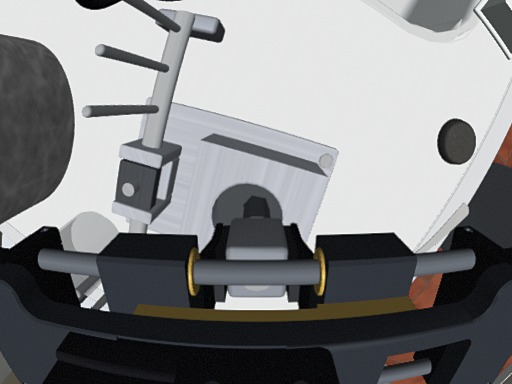

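View pics/c2.png

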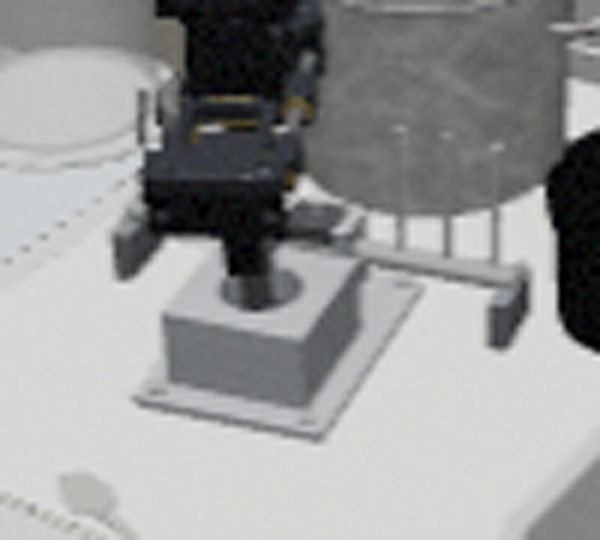

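```bash
python3 - <<'E'
import cv2,numpy as np
o=[]
for n in ("w16","w17","w18"):
    im=cv2.imread(f"pics/{n}.png").astype(float)
    o.append(cv2.resize(np.clip(im[185:310,195:320]*2,0,255).astype(np.uint8),(265,380),interpolation=cv2.INTER_CUBIC))
cv2.imwrite("pics/cmp.png",np.hstack(o))
E
```

```text
(no output)
```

View pics/cmp.png

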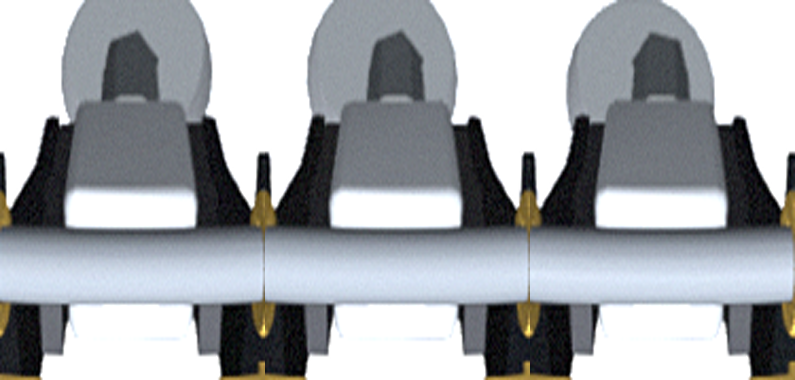

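```bash
python3 - <<'E'
from h import *
w=r.grab_frame("wrist");cv2.imwrite("pics/w19.png",w[:,:,::-1]);s=st()
o=[]
for n in ("w15","w16","w17","w18","w19"):
    im=cv2.imread(f"pics/{n}.png").astype(float)
    o.append(cv2.resize(np.clip(im[180:225,230:290]*3,0,255).astype(np.uint8),(390,290),interpolation=cv2.INTER_CUBIC))
cv2.imwrite("pics/cmp2.png",np.vstack([np.hstack(o[:2]),np.hstack([o[2],o[4]])]))
E
```

```text
t 20.58 tcp [0.5634 0.1368 0.0883] psi 2.085 q [-1.25  0.56  1.23  1.87 -0.61  1.1  -2.42] F [-0.9 -1.   0.8] M [-0.07  0.33 -0.04] w 0.0293
```

View pics/cmp2.png

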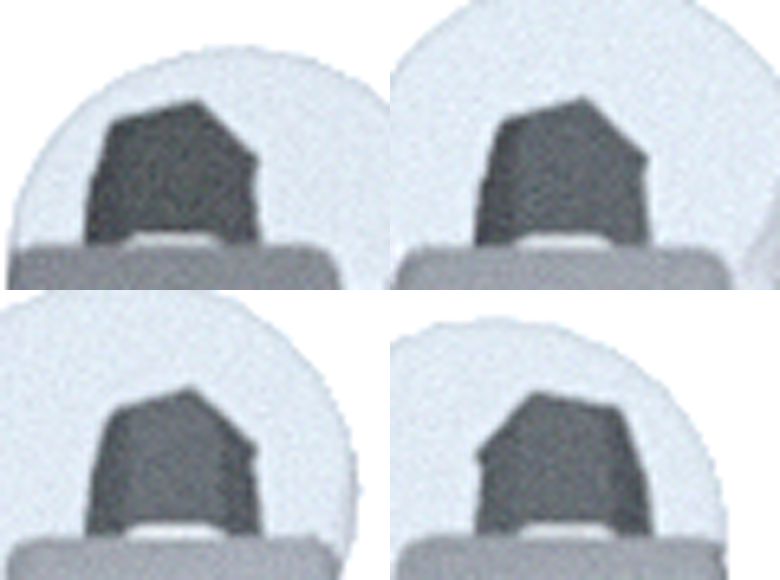

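```bash
python3 - <<'E'
from h import *
s=r.state()
def px(u,v): return (230+(u+.5)/6.5-.5,180+(v+.5)/6.444-.5)
P=[wunp(px(*q),s,.035)[:2] for q in [(88,163),(148,100),(230,120)]]
for a,b in zip(P,P[1:]): d=b-a;print(np.linalg.norm(d),np.degrees(np.arctan2(d[1],d[0]))%60)
print("key flat dir mod60",np.degrees(psi(s))%60)
# w17 : psi 2.812
s17=dict(s);R=lambda :0
s17["eef_pos"]=np.array([.5626,.1358,.0883]);s17["tcp_rot"]=np.array([[-0.946,0.037,-0.323],[0.323,0.017,-0.946],[-0.03,-0.999,-0.028]])
P=[wunp(px(*q),s17,.035)[:2] for q in [(112,120),(192,96),(258,152)]]
for a,b in zip(P,P[1:]): d=b-a;print("w17",np.linalg.norm(d),np.degrees(np.arctan2(d[1],d[0]))%60)
E
```

```text
0.010613780524244582 17.60131149068671
0.009813247360388567 15.746444340267772
key flat dir mod60 59.47250870021364
w17 0.009791397810397494 29.020027635667304
w17 0.010301105848638335 29.941485478906145
```

The key did not slip in the fingers. Measured on the hexagon edges, the socket has turned 163° (first check) and then 176°, about 3.08 rad. The torque rose to 0.46 N m, and then the key cammed round in the socket, which suggests the stop. I'll take a fresh grip a quarter turn back and check the stop again gently.

>>> arm_command([
  [0, 0, 0, 0],
  [0, 0, 0, 0],
  [0, 0, 0, 0],
  [0, 0, 0, 0],
  [0, 0, 0, 0],
  [0, 0, 0, 0],
  [0, 0, 0, 0],
  [0, 0, 0, 0],
  [0, 0, 0, 0],
  [0, 0, 0, 0],
], fingers=6)

```text
time_s: 21.42
eef_pos: [0.5632, 0.1371, 0.0878]
tcp_rot: [[-0.502, 0.035, -0.864], [0.865, 0.02, -0.501], [0.0, -0.999, -0.04]]
wrist_force: [-0.2, 0.6, -0.8]
width: 0.0598
```

```bash
python3 - <<'E'
from h import *
s=st(); im=r.grab_frame("wrist").astype(np.uint8);cv2.imwrite("pics/w20.png",im[:,:,::-1])
t=r.grab_frame("top");cv2.imwrite("pics/t20.png",cv2.resize(t[140:230,120:240],None,fx=6,fy=6,interpolation=cv2.INTER_CUBIC)[:,:,::-1])
E
```

```text
t 21.42 tcp [0.5632 0.1371 0.0878] psi 2.096 q [-1.25  0.56  1.22  1.87 -0.61  1.1  -2.41] F [-0.2  0.6 -0.8] M [ 0.04  0.26 -0.02] w 0.0598
```

View pics/w20.png

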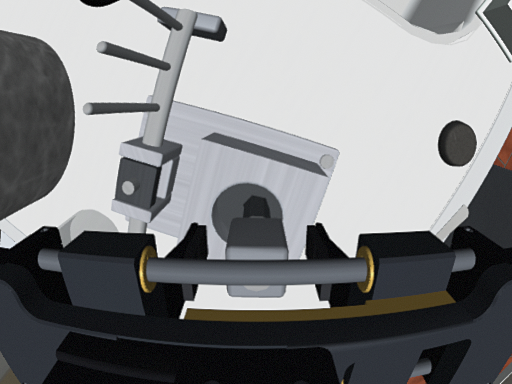

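>>> arm_command([
  [0, 0, 0.02, -0.12],
  [0, 0, 0.02, -0.12],
  [0, 0, 0.02, -0.12],
  [0, 0, 0.02, -0.12],
  [0, 0, 0.02, -0.12],
  [0, 0, 0.02, -0.12],
  [0, 0, 0.02, -0.12],
  [0, 0, 0.02, -0.12],
  [0, 0, 0.02, -0.12],
  [0, 0, 0.02, -0.12],
])

```text
time_s: 22.35
eef_pos: [0.5624, 0.135, 0.0878]
tcp_rot: [[-0.98, 0.036, 0.198], [-0.197, 0.018, -0.98], [-0.039, -0.999, -0.011]]
wrist_force: [1.0, -0.3, 0.3]
width: 0.0597
```

```bash
python3 - <<'E'
from h import *
s=st(); im=r.grab_frame("wrist").astype(np.uint8);cv2.imwrite("pics/w21.png",im[:,:,::-1]); print("need spin",psi(s)-(2.09+np.pi/2))
E
```

```text
t 22.35 tcp [0.5624 0.135  0.0878] psi -2.943 q [-1.08  0.39  0.94  1.87 -0.38  1.03 -1.36] F [ 1.  -0.3  0.3] M [-0.11  0.18  0.03] w 0.0597
need spin -6.603698181106892
```

View pics/w21.png

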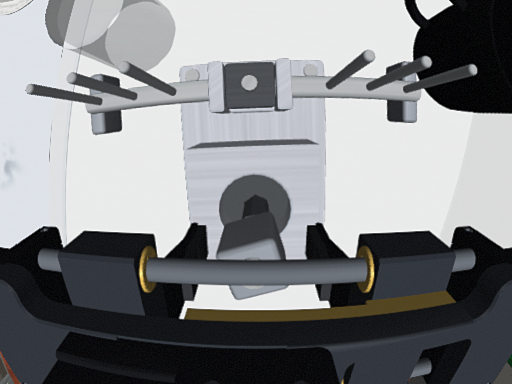

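>>> arm_command([
  [-0.1, 0, 0, -0.08],
  [-0.1, 0, 0, -0.08],
  [-0.1, 0, 0, -0.08],
  [0, 0, 0, -0.08],
  [0, 0, 0, 0],
  [0, 0, 0, 0],
  [0, 0, 0, 0],
  [0, 0, 0, 0],
  [0, 0, 0, 0],
  [0, 0, 0, 0],
])

```text
time_s: 23.23
eef_pos: [0.5653, 0.135, 0.0879]
tcp_rot: [[-0.871, 0.036, 0.491], [-0.49, 0.019, -0.871], [-0.04, -0.999, 0.001]]
wrist_force: [0.5, -0.7, 0.1]
width: 0.0596
```

```bash
python3 - <<'E'
from h import *
s=st(); im=r.grab_frame("wrist").astype(np.uint8);cv2.imwrite("pics/w22.png",im[:,:,::-1])
E
```

```text
t 23.23 tcp [0.5653 0.135  0.0879] psi -2.629 q [-1.02  0.37  0.87  1.86 -0.34  1.02 -1.07] F [ 0.5 -0.7  0.1] M [-0.1   0.21 -0.01] w 0.0596
```

View pics/w22.png

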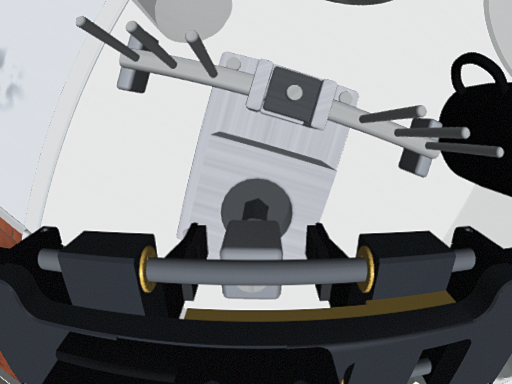

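>>> arm_command([
  [0, 0, -0.1, 0],
  [0, 0, -0.1, 0],
  [0, 0, 0, 0],
  [0, 0, 0, 0],
  [0, 0, 0, 0],
  [0, 0, 0, 0],
  [0, 0, 0, 0],
  [0, 0, 0, 0],
  [0, 0, 0, 0],
  [0, 0, 0, 0],
], fingers=0, grip_force=45)

```text
time_s: 24.12
eef_pos: [0.5645, 0.1365, 0.0879]
tcp_rot: [[-0.871, 0.036, 0.489], [-0.489, 0.018, -0.872], [-0.04, -0.999, 0.002]]
wrist_force: [0.1, 0.1, -0.5]
width: 0.03
```

>>> arm_command([
  [0, 0, 0, 0],
  [0, 0, 0, 0],
  [0, 0, 0, 0.04],
  [0, 0, 0, 0.04],
  [0, 0, 0, 0.04],
  [0, 0, 0, 0.04],
  [0, 0, 0, 0.04],
  [0, 0, 0, 0.04],
  [0, 0, 0, 0.04],
  [0, 0, 0, 0.04],
])

```text
time_s: 24.95
eef_pos: [0.5646, 0.1362, 0.0879]
tcp_rot: [[-0.983, 0.036, 0.177], [-0.177, 0.018, -0.984], [-0.039, -0.999, -0.011]]
wrist_force: [0.9, -0.1, -0.8]
width: 0.0298
```

```bash
python3 - <<'E'
from h import *
s=st(); im=r.grab_frame("wrist").astype(np.uint8);cv2.imwrite("pics/w23.png",cv2.resize(im[180:225,230:290],(780,580),interpolation=cv2.INTER_CUBIC)[:,:,::-1])
E
```

```text
t 24.95 tcp [0.5646 0.1362 0.0879] psi -2.964 q [-1.08  0.4   0.94  1.87 -0.39  1.03 -1.38] F [ 0.9 -0.1 -0.8] M [-0.19 -0.08  0.04] w 0.0298
```

View pics/w23.png

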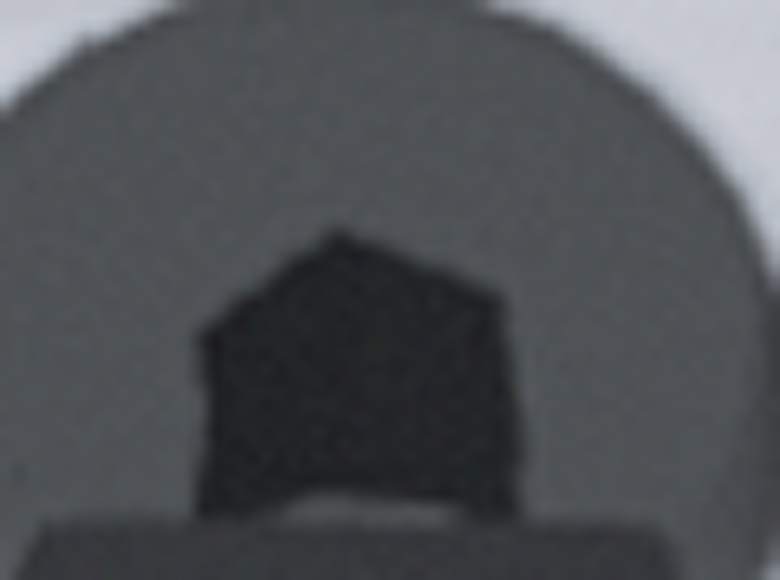

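>>> arm_command([
  [0, 0, 0, 0.03],
  [0, 0, 0, 0.03],
  [0, 0, 0, 0.03],
  [0, 0, 0, 0.03],
  [0, 0, 0, 0.03],
  [0, 0, 0, 0.03],
  [0, 0, 0, 0.03],
  [0, 0, 0, 0.03],
  [0, 0, 0, 0.03],
  [0, 0, 0, 0.03],
])

```text
time_s: 25.83
eef_pos: [0.5652, 0.1361, 0.0879]
tcp_rot: [[-0.992, 0.038, -0.122], [0.123, 0.016, -0.992], [-0.036, -0.999, -0.02]]
wrist_force: [2.1, -1.4, -0.4]
width: 0.0297
```

```bash
python3 - <<'E'
from h import *
s=st(); im=r.grab_frame("wrist").astype(np.uint8);cv2.imwrite("pics/w24.png",cv2.resize(im[180:225,230:290],(780,580),interpolation=cv2.INTER_CUBIC)[:,:,::-1])
E
```

```text
t 25.83 tcp [0.5652 0.1361 0.0879] psi 3.018 q [-1.13  0.43  1.01  1.87 -0.43  1.04 -1.64] F [ 2.1 -1.4 -0.4] M [-0.26  0.01  0.56] w 0.0297
```

View pics/w24.png

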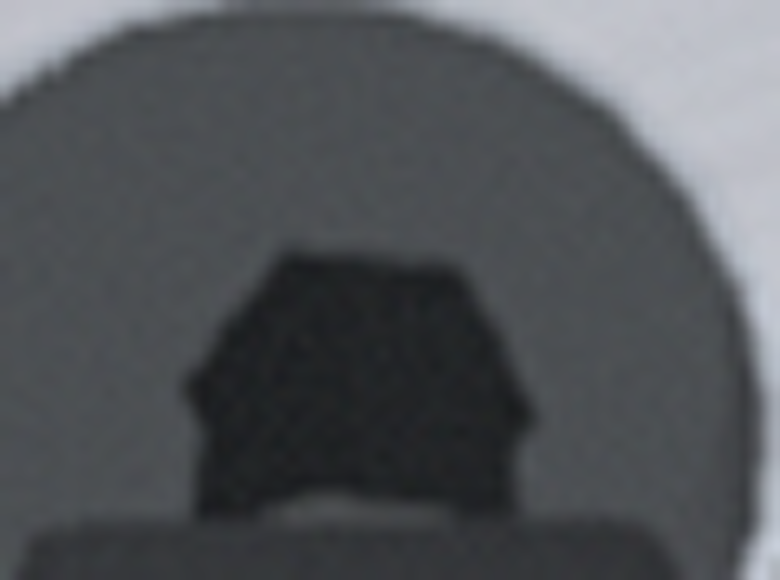

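```bash
python3 - <<'E'
from h import *
s=dict(eef_pos=np.array([.5652,.1361,.0879]),tcp_rot=np.array([[-0.992,0.038,-0.122],[0.123,0.016,-0.992],[-0.036,-0.999,-0.02]]))
px=lambda u,v:(230+(u+.5)/13-.5,180+(v+.5)/12.89-.5)
P=[wunp(px(*q),s,.035)[:2] for q in [(190,385),(285,248),(465,265),(535,420)]]
for a,b in zip(P,P[1:]): d=b-a;print(np.linalg.norm(d),np.degrees(np.arctan2(d[1],d[0]))%60)
st()
E
```

```text
0.010187487954199805 19.45271587540094
0.010522416286483836 17.692974500159266
0.010448793112703933 16.750387144559653
t 25.88 tcp [0.5652 0.1361 0.088 ] psi 3.016 q [-1.13  0.43  1.01  1.87 -0.43  1.04 -1.64] F [ 0.2 -0.5  0.8] M [-0.27  0.31  0.21] w 0.0299
```

Torque is 0.56 N m with the socket angle unchanged (about 18° against 17°), so it is against the hard stop. I'll ease back within the slack and let go.

>>> arm_command([
  [0, 0, 0, -0.03],
  [0, 0, 0, -0.03],
  [0, 0, 0, -0.02],
  [0, 0, 0, 0],
  [0, 0, 0, 0],
  [0, 0, 0, 0],
  [0, 0, 0, 0],
  [0, 0, 0, 0],
  [0, 0, 0, 0],
  [0, 0, 0, 0],
])

```text
time_s: 26.72
eef_pos: [0.565, 0.1362, 0.088]
tcp_rot: [[-0.999, 0.037, -0.032], [0.032, 0.016, -0.999], [-0.037, -0.999, -0.018]]
wrist_force: [0.3, 0.2, 0.2]
width: 0.0297
```

>>> arm_command([
  [0, 0, 0, 0],
  [0, 0, 0, 0],
  [0, 0, 0, 0],
  [0, 0, 0, 0],
  [0, 0, 0, 0],
  [0, 0, 0, 0],
  [0, 0, 0, 0],
  [0, 0, 0, 0],
  [0, 0, 0, 0],
  [0, 0, 0, 0],
], fingers=6)

```text
time_s: 27.55
eef_pos: [0.5648, 0.1367, 0.088]
tcp_rot: [[-0.999, 0.037, -0.03], [0.031, 0.017, -0.999], [-0.036, -0.999, -0.018]]
wrist_force: [-0.2, -0.6, -0.1]
width: 0.0599
```

```bash
python3 - <<'E'
from h import *
s=st(); im=r.grab_frame("wrist").astype(np.uint8);cv2.imwrite("pics/w25.png",im[:,:,::-1])
E
```

```text
t 27.55 tcp [0.5648 0.1367 0.088 ] psi 3.11 q [-1.11  0.42  0.99  1.87 -0.42  1.04 -1.56] F [-0.2 -0.6 -0.1] M [-0.04  0.21 -0.06] w 0.0599
```

View pics/w25.png

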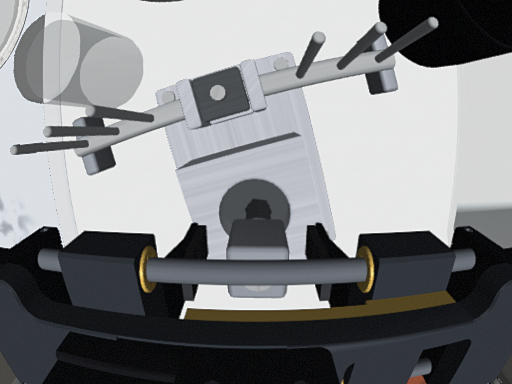

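The key stands free between the open fingers, with its grip at (258,260). I'll go straight up.

>>> arm_command([
  [0, -0.5, 0, 0],
  [0, -1, 0, 0],
  [0, -1, 0, 0],
  [0, -1.5, 0, 0],
  [0, -1.5, 0, 0],
  [0, -1.5, 0, 0],
  [0, -1.5, 0, 0],
  [0, -1.5, 0, 0],
  [0, -1, 0, 0],
  [0, -0.5, 0, 0],
])

```text
time_s: 28.43
eef_pos: [0.5606, 0.1329, 0.2149]
tcp_rot: [[-0.999, 0.039, -0.033], [0.034, 0.018, -0.999], [-0.038, -0.999, -0.019]]
wrist_force: [0.7, 0.2, -0.9]
width: 0.06
```

>>> arm_command([
  [2, 0, 0, 0],
  [2, 0, 0, 0],
  [2, 0, 0, 0],
  [2, 0, 0, 0],
  [2, 0, 0, 0],
  [1, 0, 0, 0],
  [0, 0, 0, 0],
  [0, 0, 0, 0],
  [0, 0, 0, 0],
  [0, 0, 0, 0],
])

```text
time_s: 29.27
eef_pos: [0.4494, 0.1348, 0.2117]
tcp_rot: [[-0.998, 0.043, -0.036], [0.037, 0.018, -0.999], [-0.042, -0.999, -0.02]]
wrist_force: [0.6, 0.1, 0.0]
width: 0.0601
```

```bash
python3 - <<'E'
from h import *
s=st()
c=r.grab_frame("scene");cv2.imwrite("pics/c30.png",cv2.resize(c[120:230,150:300],None,fx=5,fy=5,interpolation=cv2.INTER_CUBIC)[:,:,::-1])
t=r.grab_frame("top");cv2.imwrite("pics/t30.png",t[:,:,::-1])
w=r.grab_frame("wrist");cv2.imwrite("pics/w30.png",w[:,:,::-1])
E
```

```text
t 29.27 tcp [0.4494 0.1348 0.2117] psi 3.105 q [-1.48 -0.23  0.99  1.97  0.21  1.25 -2.17] F [0.6 0.1 0. ] M [-0.09  0.23  0.03] w 0.0601
```

View pics/c30.png

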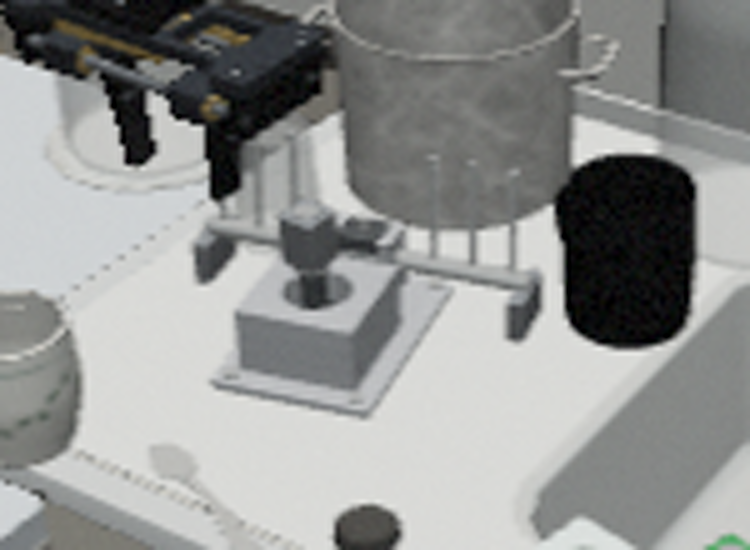

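View pics/t30.png

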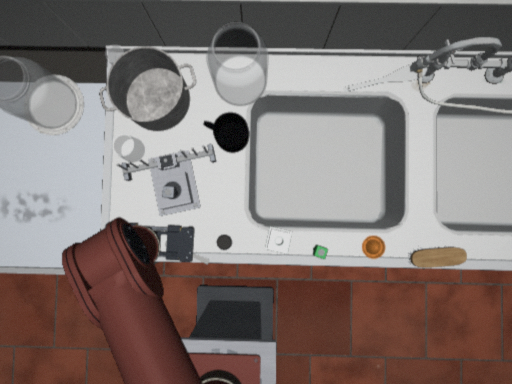

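View pics/w30.png

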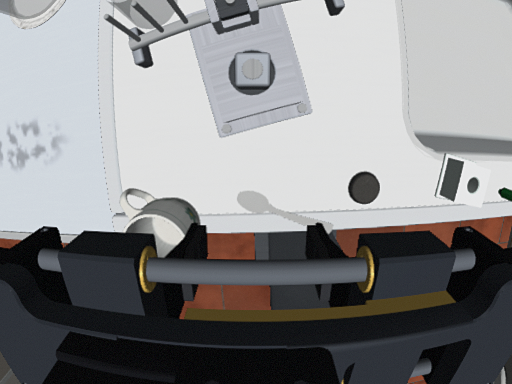

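```bash
python3 - <<'E'
from h import *
from scipy.optimize import least_squares
s=st()
im=cv2.imread("pics/t30.png");cv2.imwrite("pics/t30z.png",cv2.resize(im[175:205,155:190],None,fx=16,fy=16,interpolation=cv2.INTER_CUBIC))
w=cv2.imread("pics/w30.png");cv2.imwrite("pics/w30z.png",cv2.resize(w[40:105,220:285],None,fx=9,fy=9,interpolation=cv2.INTER_CUBIC))
for z in(.129,.139,.15):
    print(z,wproj((.5655,.1365,z),s),proj("top",(.5655,.1365,z)),proj("scene",(.5655,.1365,z)))
print(wunp((252,69.5),s,.129),unp("top",(170.5,189.5),.129))
E
```

```text
t 29.42 tcp [0.4493 0.1348 0.2116] psi 3.105 q [-1.48 -0.23  0.99  1.97  0.21  1.25 -2.17] F [-0.   0.8 -1. ] M [-0.04  0.2   0.01] w 0.0599
0.129 [250.3637413  64.615289 ] [167.04898981 190.83966553] [211.06149219 161.38658636]
0.139 [249.8703272   62.37090748] [166.24029244 190.62188309] [210.84834753 158.84995749]
0.15 [249.27790903  59.68154396] [165.3339059  190.37779292] [210.61168947 156.03349613]
[0.56126396 0.13530657 0.129     ] [0.5691796  0.12761138 0.129     ]
```

View pics/w30z.png

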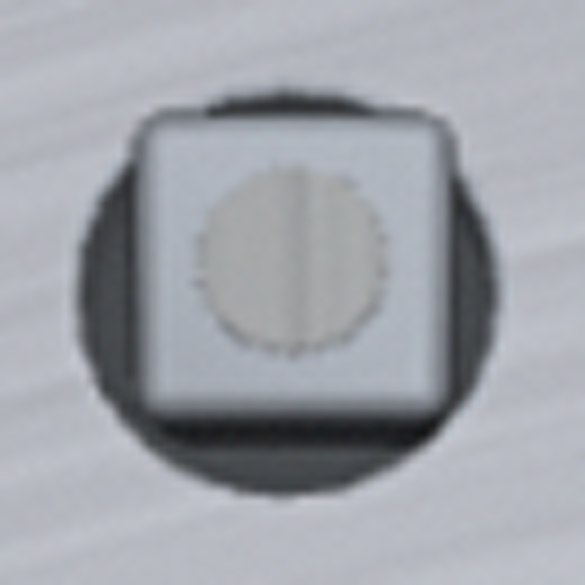

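View pics/t30z.png

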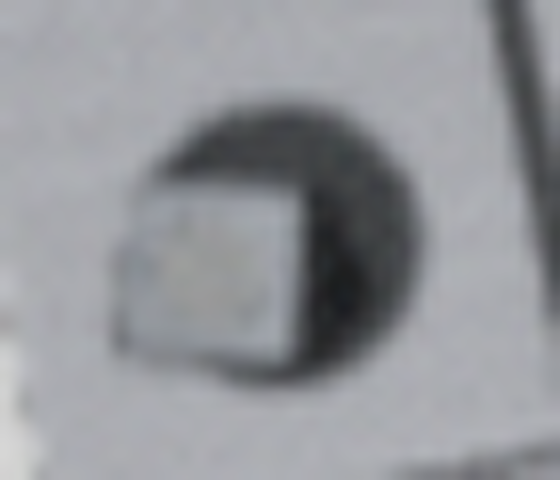

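```bash
python3 - <<'E'
from h import *
print(r.job_done()); st()
E
```

```text
the job is handed in; nothing more can be done
None
the job is handed in; nothing more can be done
```

The clamp screw is against its stop and the key is standing free in the screw. I handed the job in at about 29 s; it reports no verdict.

**What I did:**
- **Finding and seating:** I found the socket with the wrist camera, at about (0.565, 0.136) with its corners at 13° mod 60. I took the grey key from its stand and lowered it in line. The tip came to rest about 22 mm below the bore floor by the arm's reading, and the wrist force showed the key's weight being carried.
- **Turning:** One grip took the screw nearly all the way. I then took a fresh grip a quarter turn back to check the stop.

**Last checks:**
- **Stop:** The hexagon had turned about 176° (3.08 rad). On the second grip the torque rose to 0.56 N m, against about 0.12 while running, and the socket did not move further.
- **Key:** It stands in the bore, leaning 2–3° at most by the camera estimates. The gripper was clear, about 12 cm away.
- **Other things:** The mugs, spoon, plug, glass and squeezer look unmoved in the pictures. I did not measure them again.

**What went wrong or disagreed:**
- **Over-turn on the first grip:** I turned past the stop, and the key slipped round by one hexagon step in the socket. It stayed seated at the same height.
- **Play in the socket:** It looked nearer 18° in the pictures than the roughly 10° I expected from the sizes.
- **Key top position:** The last camera estimates put it 3–4 mm from the nominal axis. That fits a slight lean plus calibration error.

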